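Load the block tray and swing it home at the microtome

ROBOT

A 6-joint arm with a two-finger parallel gripper is mounted at the origin on the work surface. World frame = base frame: x ahead of the robot, y to its left, z up, the work surface at z = 0. Lengths are in m, angles in degrees, forces in N, time in s.
With the tool pointing down it reaches from about 0.35 to 0.875 m from the base axis. Payload 4.2 kg.
Tool frame: the origin (TCP) lies at the very end of the fingers, on their centre line; the grasp point (between the pads) lies r.pinch_z behind it (r.pinch_z is the distance from the TCP to the grasp point, in m); y points along the fingers, z is the direction in which the jaws open and shut, and the axes are right-handed (so a half turn about y gives the same grasp; the last joint's range is limited). The gripper opens to 87 mm and grips with 3 to 60 N. Pads are 19 mm wide; open, the fingers measure 117 mm over their backs; the gripper's body (75 mm by 190 mm) begins 51 mm behind the grasp point.
Start: joints at [-54.74, 22.042, 0.453, 0, -68.411, -14.817], TCP at [0.218, -0.586, 0.223] pointing down, gripper open.
Joint ranges: [-179.83, 179.83], [-69.29, 118.12], [-61.27, 80.66], [-181.25, 117.63], [-171.15, -9.14], [-177.46, 177.46]. Speed limits (degrees/s): [159.86, 159.86, 180, 180, 180, 180].

INTERFACE

Orientations are given as a 3x3 rotation matrix whose columns are the frame's x, y, z axes.
In Python, from station import sense, capture, camera_params, r gives the robot as it stands.
- The arm moves only by the tool move_arm, never from a script. Its argument "increments" is text: rows parted by semicolons, each of 7 numbers parted by spaces: the closure, from -1 (fully open) to 1 (shut), so that 0 is half open, then the shift along the tool's x, y, z in m, then the turn, a rotation vector about the tool's x, y, z in rad. In form: hand x y z wx wy wz; .... A call has 1 to 8 rows; each row is the pose to reach, as a shift and turn from the pose commanded when the call began, along the tool's axes at that moment; what a row does not reach only later rows make up. A row lasts 1/10 s, in which the tool goes at most 50 mm and 8.59 degrees, less where a joint would pass 70% of its speed; a pose out of reach is approached as far as the arm can. A call with a gripper value outside its range is refused whole. The fingers move at their own pace and stop on an object; the grip force is fixed at half the most. Time passes only in rows, so rows that repeat a pose let the fingers close. It gives the time, the measured TCP pose, the force and the opening at its end, in the units of the state.
- sense(): the state, without advancing time (a new reading comes with each control period).
- capture(name): name is "scene" or "top"; returns (picture, depth): 420x560x3 uint8, red, green, blue; 420x560 float32, m along the optical axis (not along the pixel's ray), 0 where there is no reading.
- camera_params(name): a dict with "fx", "fy", "cx", "cy" (pixels), "xyz" and "orientation" of the camera in the world. Camera axes: x right, y down, z forward; pixel columns grow to the right and rows downward; lengths in m; the calibration is good to about 2 mm. A picture is of the moment at which its call begins. camera_params takes no time and is no camera call.
- r.finish_job(): hands the job in, once; it reports no verdict.
The state is a dict: "time_s": time; "joints": joint angles; "joint_velocities": joint speeds; "effort": joint torques, N m; "tcp_pos": TCP position; "ee_rot": TCP orientation; "wrist_force": force on the tool from outside, world axes, zero at the start; "moment": the same for the moment, N m; "gripper_width": opening from 0.0 (shut) to 1.0 (fully open).
Only numpy, scipy, OpenCV 4.12 (cv2) and the standard library are available. Lean on these libraries where they do the work, as an engineer would, in place of code of your own. Each camera call takes 0.05 s, during which the arm holds its last target.

TASK

Put the yellow wax block into the empty pocket of the tray and let go of it; then push the tray near its red-marked corner so that it swings on its pivot pin, presses the red damper rod in, and comes fully home on the steel stop noses. Do not ram it: lean it on the stop with a gentle steady push of about 12 N for a good second, then back away and leave it there. Touch only the yellow block and the tray, not the stop itself, keep the tray flat with its other blocks in their pockets, and leave everything else where it is.

Things in the scene. Friction and masses are not known exactly. Their poses are not given: they have to be found in the camera images.
- yellow_block: the wax block to load, loose on the bench: 40 x 28 mm (long side along its own y) and 22 mm tall: YELLOW plastic cassette whose top shows a white wax face; 25 g; origin at the centre of its underside. It stands among the green and grey ones, in any order
- tray: loose dark metal tray, 192 x 100 x 14 mm, about 0.6 kg (varies), flat on the deck, turning on the pin through a 17.5 mm hole. Origin: hole centre, underside. Spans own x +25 (pivot end) to -167 mm (free end), y -50 to +50 mm, upright side faces. Pushed towards own +y it swings clockwise seen from above; its friction takes 1.5 to 4 N of the push (varies)
- push_corner (a point): red patch on top of the tray that marks the corner to push (tray x = -152, y = -38 mm, on its 14 mm high top). Push on the long side face beside it (tray y = -50 mm, 12 mm from here), towards the tray's own +y. Axes as the tray's
- pocket0 (a point): floor centre of the tray pocket nearest the pivot (holds the blue block). Axes as the tray's
- pocket1 (a point): floor centre of the middle tray pocket (holds the red block). Axes as the tray's
- pocket2 (a point): floor centre of the EMPTY tray pocket, by the free end (tray x = -139, y = 0, 6 mm above the underside). Pockets are 46 mm along the tray's y, 34 mm along its x, 8 mm deep, with 27 mm of flat metal on either y side; the next pocket is 42 mm away. A block lies with its long side along the tray's y, either way round, its upper 14 mm above the tray. Axes as the tray's
- deck: fixed white plate 8 mm thick, 225 x 300 mm, on which the tray lies. Origin: on the axis of its steel pivot pin (16 mm, with a 26 mm black cap up to 35 mm above the bench), at bench height; plate from x -185 to +40, y -173 to +127 mm
- index: fixed steel rail at deck x = -135, y = 95 mm, on the tray's +y side; origin: rail centre, on the deck's top, axes as the deck's. Carries an aluminium stop head, 44 x 30 mm, 27 mm tall, with two round steel noses (12 mm, at x = -13 and +13, 7.5 mm up) pointing in -y and, between them, a red damper rod 12 mm longer (spring 0.2 to 1.1 N, drag 1.2 N per 10 mm/s), which the tray pushes in first
- stop_mid (a point): where the noses' tips would be with the stop head in mid range (point fixed to the rail, axes as the deck's). The head is clamped anywhere along the rail, NOT measured: the true tips lie up to 16 mm before or beyond, along y. Find them by feel: the noses are hard. Tray yaw minus deck yaw at home is 0 at mid range, else within 0.13 rad of it. Let go, the tray stays by its friction
- blue_block: blue bystander block in pocket0: 40 x 28 mm (long side along its own y) and 22 mm tall: blue plastic cassette whose top shows a white wax face; 25 g; origin at the centre of its underside
- red_block: red bystander block in pocket1: 40 x 28 mm (long side along its own y) and 22 mm tall: red plastic cassette whose top shows a white wax face; 25 g; origin at the centre of its underside
- green_block: green bystander block on the bench: 40 x 28 mm (long side along its own y) and 22 mm tall: green plastic cassette whose top shows a white wax face; 25 g; origin at the centre of its underside
- grey_block: grey bystander block on the bench: 40 x 28 mm (long side along its own y) and 22 mm tall: grey plastic cassette whose top shows a white wax face; 25 g; origin at the centre of its underside
- reagent: bystander: amber bottle, 60 mm wide, 140 mm tall, origin underside
- brush_pot: bystander: white cup, 72 mm wide, 90 mm tall, origin underside
- brush: bystander: brush lying on the bench, 170 mm long
- slide_box: bystander: closed blue slide box, 80 x 180 x 35 mm, origin underside
There are look-alikes about, which are no part of the job. There is more than one size of the yellow_block; the job needs the smaller.

How it is judged (in metres and radians):
On the way, in this order (a step that is already met when the one before it is completed fails the run):
1. the yellow block sits in the empty pocket and is let go (horizontal distance between yellow_block and pocket2 below 0.005 m and z of yellow_block in the frame of pocket2 below 0.003 m and angle between yellow_block's own z axis and vertical below 0.08 rad and contact force between the fingers and yellow_block below 0.2 N), for 0.2 s.
2. the tray is leaned on the stop with a steady 6.5 to 18 N for 0.5 s (contact force between tray and index between 6.5 and 18 N and contact force between the fingers and tray above 2 N), for 0.5 s.
At the end, for the whole second after the job is handed in: The tray rests flat and still on its pin, home on the stop: damper rod in, bearing on the stop with over 0.8 N, within 0.16 rad of the deck's heading. The yellow, blue and red blocks sit upright in their pockets (within 5 mm of the centre, less than 3 mm above the floor) (contact force between tray and index above 0.8 N and angle between the x axis of tray and the x axis of deck, either way round below 0.16 rad and horizontal distance between yellow_block and pocket2 below 0.005 m and z of yellow_block in the frame of pocket2 below 0.003 m and angle between each of yellow_block, blue_block, red_block's own z axis and vertical below 0.08 rad and horizontal distance between blue_block and pocket0 below 0.005 m and z of blue_block in the frame of pocket0 below 0.003 m and horizontal distance between red_block and pocket1 below 0.005 m and z of red_block in the frame of pocket1 below 0.003 m and linear speed of tray below 0.01 m/s and angular speed of tray below 0.05 rad/s and horizontal distance between tray and deck below 0.004 m and angle between tray's own z axis and vertical below 0.03 rad); the robot touches nothing.
It fails at once if the tray is rammed: more than 24 N between tray and stop (contact force between tray and index above 24 N).
It fails at once if the robot pushes on the stop, its head or the damper (more than 1 N) (contact force between the arm and index above 1 N).
It fails at once if the robot's fingers push on the stop, its head or the damper (more than 1 N) (contact force between the fingers and index above 1 N).
It fails at once if the tray is tipped or lifted (angle between tray's own z axis and vertical above 0.1 rad).
It fails at once if a bystander is moved by more than 20 mm (distance of any of green_block, grey_block, reagent, brush_pot, brush, slide_box from where it was at the start of the episode above 0.02 m).
It also fails if it takes over 72 s, if anything falls off the work surface, if the arm or the gripper's body presses on something with over 40 N, if the wrist force passes 120 N, or if a joint passes its speed limit or range.

## Working session

There is one attempt and no reset: what is moved stays moved. The work goes in short steps, Python scripts to look and compute and a tool call to move; the robot and the scene stay as the last step left them, time stands still between calls to the robot, and variables do not carry over. Pictures are saved under pics/ and viewed, and the job is handed in when it is done.

Besides the shell and the picture viewer there is one more tool, called by a JSON object that holds its "op" and its "data", one argument or row to a line. move_arm: Moves the arm, as the interface text tells. Its arguments: {"type":"object","properties":{"increments":{"type":"string"}},"required":["increments"]}

```bash
ls; mkdir -p pics; python3 - <<'E'
from station import sense,capture,camera_params,r
import cv2,numpy as np
s=sense();print(s)
print(r.pinch_z)
for n in("scene","top"):
    p,d=capture(n);cv2.imwrite(f"pics/{n}0.png",p[:,:,::-1]);np.save(f"pics/{n}0d.npy",d);print(n,camera_params(n))
E
```

```text
pics
{'time_s': 0.0, 'joints': array([-5.47409994e+01,  2.20909761e+01,  3.80004799e-01, -2.89867344e-02,
       -6.84104799e+01, -1.48150019e+01]), 'joint_velocities': array([-0.00118127,  0.06198621, -0.01140229, -0.01571497,  0.03096258,
        0.0701978 ]), 'effort': array([-5.20118429e-04, -3.90668750e+01,  1.87407142e+01,  4.22013536e+00,
        1.10036097e-02, -1.80611282e-04]), 'tcp_pos': array([ 0.21810137, -0.58507224,  0.22145888]), 'ee_rot': array([[ 9.37079180e-01, -8.39511483e-04, -3.49115893e-01],
       [ 3.49116891e-01,  2.00238680e-03,  9.37077044e-01],
       [-8.76218833e-05, -9.99997643e-01,  2.16948262e-03]]), 'wrist_force': array([-0.32474458,  0.25982881, -0.16090248]), 'moment': array([ 0.00017869,  0.00586931, -0.02291652]), 'gripper_width': 1.0026986612868511}
0.0187
scene {'fx': 480.05872252000825, 'fy': 480.05872252000825, 'cx': 272.09940008091763, 'cy': 210.00182960253346, 'xyz': array([1.10566183, 0.21946105, 0.9271852 ]), 'orientation': array([[-0.45279804,  0.74513168, -0.48964551],
       [ 0.891587  ,  0.38259995, -0.24225997],
       [ 0.00682277, -0.54625641, -0.83759023]])}
top {'fx': 395.15682848774486, 'fy': 395.15682848774486, 'cx': 275.14226377628523, 'cy': 212.7185424068404, 'xyz': array([ 0.42704532, -0.04736424,  1.18075619]), 'orientation': array([[ 0.02589251, -0.99127503,  0.12924163],
       [-0.99959222, -0.0272305 , -0.00859607],
       [ 0.01204038, -0.12896636, -0.99157587]])}
```

View pics/scene0.png

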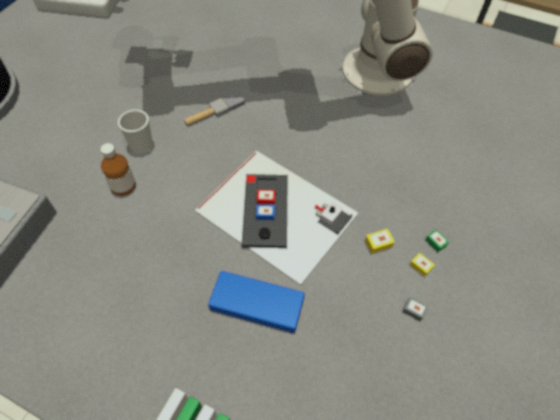

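View pics/top0.png

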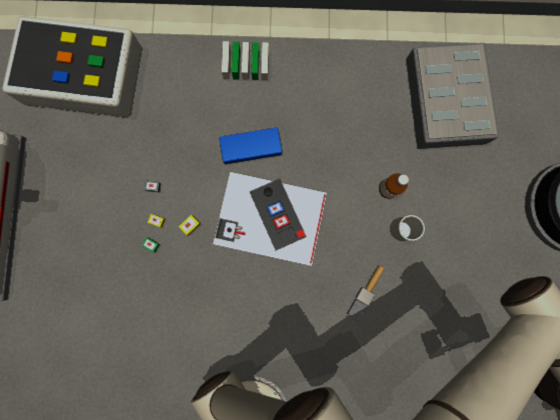

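Yellow things in the top view: a small block at (156,220), a larger one at (189,225), and yellow keys on the device at (68,37), (99,41) and (91,80). In the scene view, the small block is at (423,264) and the larger at (380,240). The description points to the small one, so I'll check it in a crop and measure it.

```bash
cat > h.py <<'E'
import numpy as np,cv2
from station import camera_params
def ray(n,u,v):
    c=camera_params(n);d=np.array([(u-c['cx'])/c['fx'],(v-c['cy'])/c['fy'],1.]);return c['xyz'],c['orientation']@d
def onplane(n,u,v,z):
    o,d=ray(n,u,v);t=(z-o[2])/d[2];return (o+t*d)
def proj(n,P):
    c=camera_params(n);q=c['orientation'].T@(np.asarray(P)-c['xyz']);return np.array([c['fx']*q[0]/q[2]+c['cx'],c['fy']*q[1]/q[2]+c['cy']])
def two(ua,ub): # top px, scene px
    A=np.zeros((3,3));b=np.zeros(3);rs=[ray('top',*ua),ray('scene',*ub)]
    for o,d in rs:
        d=d/np.linalg.norm(d);M=np.eye(3)-np.outer(d,d);A+=M;b+=M@o
    return np.linalg.solve(A,b)
def up(img,x0,y0,x1,y1,f): return cv2.resize(img[y0:y1,x0:x1],None,fx=f,fy=f,interpolation=cv2.INTER_CUBIC)
E
python3 - <<'E'
from h import *
t=cv2.imread('pics/top0.png');s=cv2.imread('pics/scene0.png')
a=up(t,135,170,335,270,4);cv2.imwrite('pics/ct.png',a)
b=up(s,190,140,460,330,3);b=b[:,:800];cv2.imwrite('pics/cs.png',b)
for n,im in(('top',t),('scene',s)):
    h=cv2.cvtColor(im,cv2.COLOR_BGR2HSV)
    m=cv2.inRange(h,(22,110,90),(36,255,255))
    for c in cv2.findContours(m,cv2.RETR_EXTERNAL,cv2.CHAIN_APPROX_NONE)[0]:
        if cv2.contourArea(c)>25:
            rr=cv2.minAreaRect(c);bx=cv2.boxPoints(rr);W=np.array([onplane(n,*p,0.022) for p in bx])
            print(n,rr,onplane(n,*rr[0],0.022).round(4),[round(float(np.linalg.norm(W[i]-W[i+1])),4) for i in(0,1)],W.round(3)[:,:2].tolist())
E
```

```text
top ((188.50001525878906, 224.50003051757812), (12.727920532226562, 18.384775161743164), 45.0) [0.5362 0.1962 0.022 ] [0.0534, 0.038] [[0.529, 0.228], [0.569, 0.192], [0.543, 0.164], [0.504, 0.2]]
top ((154.99998474121094, 220.00001525878906), (14.112845420837402, 10.027547836303711), 21.801410675048828) [0.5468 0.2951 0.022 ] [0.0293, 0.042] [[0.54, 0.319], [0.568, 0.31], [0.553, 0.271], [0.526, 0.28]]
top ((90.93242645263672, 79.90541076660156), (15.289106369018555, 10.357135772705078), 9.462322235107422) [0.9741 0.5194 0.022 ] [0.0333, 0.0473] [[0.961, 0.544], [0.994, 0.542], [0.987, 0.495], [0.954, 0.497]]
top ((98.60769653320312, 40.638465881347656), (15.00820255279541, 10.046813011169434), 7.125016689300537) [1.1037 0.5067 0.022 ] [0.0333, 0.047] [[1.089, 0.531], [1.123, 0.529], [1.118, 0.483], [1.085, 0.484]]
top ((67.65385437011719, 36.76923370361328), (14.884167671203613, 10.046813011169434), 7.125016689300537) [1.1134 0.6037 0.022 ] [0.0333, 0.0466] [[1.099, 0.627], [1.132, 0.626], [1.128, 0.58], [1.094, 0.581]]
scene ((421.3961486816406, 264.4192199707031), (20.260038375854492, 15.260808944702148), 37.87498474121094) [0.5549 0.2985 0.022 ] [0.0377, 0.0411] [[0.567, 0.275], [0.53, 0.283], [0.543, 0.322], [0.579, 0.313]]
scene ((379.2523193359375, 240.67431640625), (19.252307891845703, 26.723356246948242), 73.3007583618164) [0.5412 0.1999 0.022 ] [0.0618, 0.0466] [[0.544, 0.165], [0.5, 0.208], [0.538, 0.234], [0.581, 0.192]]
```

View pics/ct.png

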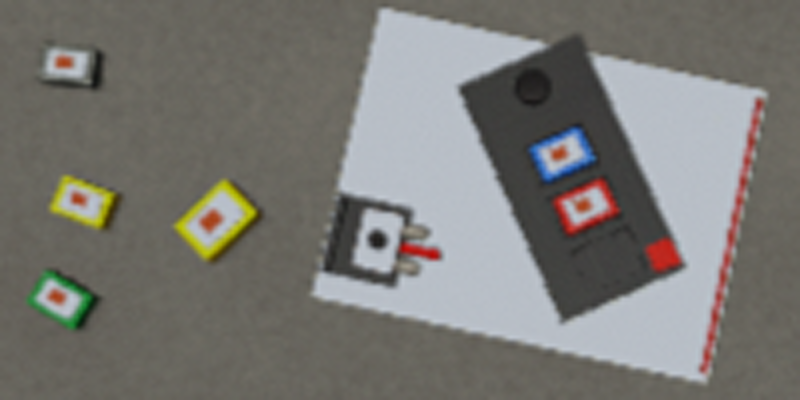

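View pics/cs.png

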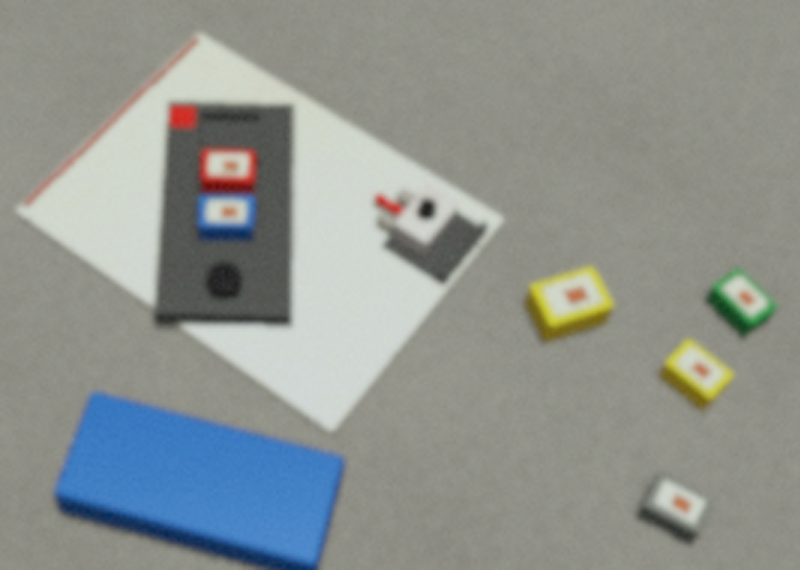

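The crop confirms it. The small yellow block is at top (155,220), about 42 x 29 mm, and the yellow block at (189,225) is clearly bigger. Next I'll measure the block, tray and deck.

```bash
cat > meas.py <<'E'
from h import *
def rects(n,im):
    h=cv2.cvtColor(im,cv2.COLOR_BGR2HSV)
    out={}
    return h
def subpoly(n,mask_val,thr,z,box,f=6):
    pass
E
python3 - <<'E'
from h import *
S={n:cv2.imread(f'pics/{n}0.png') for n in('top','scene')}
f=6
def hi(n,box):
    x0,y0,x1,y1=box;c=S[n][y0:y1,x0:x1];c=cv2.resize(c,None,fx=f,fy=f,interpolation=cv2.INTER_CUBIC);return c
def topx(p,box): return (np.asarray(p,float)+.5)/f-.5+np.array(box[:2])
# rectification onto plane z at 1mm/px? direct: contours in upscaled crops
def big(m): 
    cs=cv2.findContours(m,cv2.RETR_EXTERNAL,cv2.CHAIN_APPROX_NONE)[0];return max(cs,key=cv2.contourArea)
B={'top':(190,160,335,275),'scene':(190,145,365,290)}
for n in S:
    c=hi(n,B[n]);h=cv2.cvtColor(c,cv2.COLOR_BGR2HSV);g=cv2.cvtColor(c,cv2.COLOR_BGR2GRAY)
    # red patch, from tray: red sat blobs
    m=cv2.inRange(h,(0,150,100),(8,255,255))|cv2.inRange(h,(172,150,100),(180,255,255))
    for k in cv2.findContours(m,cv2.RETR_EXTERNAL,cv2.CHAIN_APPROX_NONE)[0]:
        a=cv2.contourArea(k)/f/f
        if a>8:
            rr=cv2.minAreaRect(k);p=topx(rr[0],B[n]);print(n,'red',round(a,1),p.round(1),np.array(rr[1])/f,onplane(n,*p,.022).round(4),onplane(n,*p,.036).round(4))
    m=cv2.inRange(h,(105,120,60),(125,255,255))
    for k in cv2.findContours(m,cv2.RETR_EXTERNAL,cv2.CHAIN_APPROX_NONE)[0]:
        a=cv2.contourArea(k)/f/f
        if a>30:
            rr=cv2.minAreaRect(k);p=topx(rr[0],B[n]);print(n,'blue',round(a,1),p.round(1),onplane(n,*p,.036).round(4))
    # tray
    m=((g<115)).astype(np.uint8)*255
    # cap
    m2=(g<38).astype(np.uint8)*255
    for k in cv2.findContours(m2,cv2.RETR_EXTERNAL,cv2.CHAIN_APPROX_NONE)[0]:
        a=cv2.contourArea(k)/f/f
        if a>15:
            e=cv2.fitEllipse(k);p=topx(e[0],B[n]);print(n,'dark',round(a,1),p.round(2),np.array(e[1])/f,onplane(n,*p,.035).round(4))
    cv2.imwrite(f'pics/g_{n}.png',cv2.resize(np.hstack([g,m2]),None,fx=.45,fy=.45))
    print(n,'gray hist tray',np.percentile(g,[5,10,20]))
E
```

```text
top red 17.6 [239.4 232.5] [9.74378713 2.5101819 ] [0.5168 0.046  0.022 ] [0.5157 0.0449 0.036 ]
top red 45.6 [300.1 233.4] [7.55374908 6.84701093] [ 0.5188 -0.1324  0.022 ] [ 0.5177 -0.1314  0.036 ]
top red 139.9 [281.  221.1] [10.35949898 14.56728363] [ 0.5536 -0.0752  0.022 ] [ 0.5521 -0.0749  0.036 ]
top blue 150.9 [275.1 208.2] [ 0.5895 -0.0568  0.036 ]
top dark 55.1 [267.69 191.4 ] [8.18189812 8.62455877] [ 0.6391 -0.0337  0.035 ]
top dark 41.3 [233.33 161.12] [ 2.45827595 26.45140584] [0.7275 0.0709 0.035 ]
top gray hist tray [61. 65. 98.]
scene red 9.8 [319.  208.1] [7.44377772 2.12815714] [0.5234 0.0496 0.022 ] [0.5324 0.0522 0.036 ]
scene red 87.1 [265.6 196.6] [18.61576843 13.3123347 ] [ 0.5506 -0.0723  0.022 ] [ 0.5591 -0.0678  0.036 ]
scene red 50.7 [250.8 178.5] [6.83333333 8.        ] [ 0.5206 -0.127   0.022 ] [ 0.5296 -0.1217  0.036 ]
scene blue 758.2 [252.6 280.2] [0.7538 0.0033 0.036 ]
scene blue 112.3 [265.1 212.1] [ 0.5968 -0.0496  0.036 ]
scene gray hist tray [ 84.  88. 141.]
```

```bash
python3 - <<'E'
from h import *
for n in('top','scene'):
    d=np.load(f'pics/{n}0d.npy');c=camera_params(n)
    v,u=np.mgrid[0:420:3,0:560:3];z=d[::3,::3].ravel();u=u.ravel();v=v.ravel()
    q=np.stack([(u-c['cx'])/c['fx']*z,(v-c['cy'])/c['fy']*z,z],1)@c['orientation'].T+c['xyz']
    k=(z>0)&(abs(q[:,2])<.02)&(abs(q[:,0]-.5)<.3)&(abs(q[:,1])<.45)
    q=q[k]
    for i in range(4):
        A=np.c_[q[:,:2]-[.55,0],np.ones(len(q))];s=np.linalg.lstsq(A,q[:,2],rcond=None)[0];e=q[:,2]-A@s;q=q[abs(e)<max(2*np.median(abs(e)),.002)]
    print(n,(z==0).mean(),s,len(q),e.std())
E
```

```text
top 0.003628724216959511 [-0.00014354 -0.00203985  0.0013018 ] 3518 0.0012587079289380755
scene 0.004239877769289534 [ 0.00041136  0.00129768 -0.00095477] 5504 0.0010556318540336281
```

View pics/g_top.png

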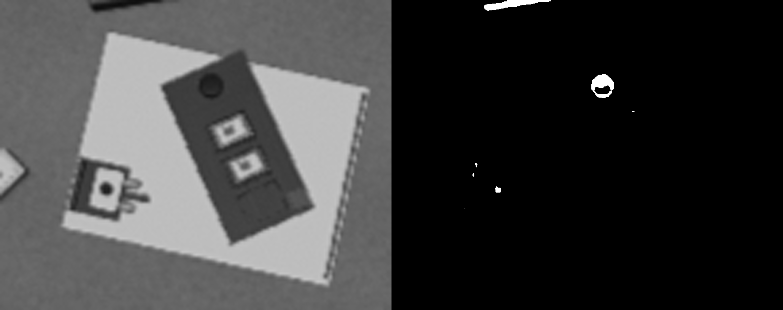

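```bash
cat > h.py <<'E'
import numpy as np,cv2,os,json
from station import camera_params as _cp
from scipy.spatial.transform import Rotation as R
C={n:_cp(n) for n in('top','scene')}
if os.path.exists('corr.json'):
    J=json.load(open('corr.json'))
    for n in C:
        C[n]['orientation']=R.from_rotvec(J[n][:3]).as_matrix()@C[n]['orientation'];C[n]['xyz']=C[n]['xyz']+np.array(J[n][3:])
camera_params=lambda n:C[n]
def ray(n,u,v):
    c=camera_params(n);d=np.array([(u-c['cx'])/c['fx'],(v-c['cy'])/c['fy'],1.]);return c['xyz'],c['orientation']@d
def onplane(n,u,v,z):
    o,d=ray(n,u,v);t=(z-o[2])/d[2];return (o+t*d)
def proj(n,P):
    c=camera_params(n);q=c['orientation'].T@(np.asarray(P)-c['xyz']);return np.array([c['fx']*q[0]/q[2]+c['cx'],c['fy']*q[1]/q[2]+c['cy']])
def cloud(n,d,st=1):
    c=C[n];v,u=np.mgrid[0:420:st,0:560:st];z=d[::st,::st].ravel();u=u.ravel();v=v.ravel()
    return np.stack([(u-c['cx'])/c['fx']*z,(v-c['cy'])/c['fy']*z,z],1)@c['orientation'].T+c['xyz'],z>0
def up(img,x0,y0,x1,y1,f): return cv2.resize(img[y0:y1,x0:x1],None,fx=f,fy=f,interpolation=cv2.INTER_CUBIC)
E
rm -f corr.json; python3 - <<'E'
from h import *
def fit(n,d):
    q,ok=cloud(n,d,2)
    ex=(q[:,0]>.42)&(q[:,0]<.85)&(q[:,1]>-.22)&(q[:,1]<.16)
    k=ok&(abs(q[:,2])<.008)&(q[:,0]>.3)&(q[:,0]<.95)&(abs(q[:,1])<.45)&~ex
    q=q[k]
    for i in range(6):
        A=np.c_[q[:,:2],np.ones(len(q))];s=np.linalg.lstsq(A,q[:,2],rcond=None)[0];e=q[:,2]-A@s;q=q[abs(e)<.003]
    return s,len(q),e.std()
out={}
import h
for n in('top','scene'):
    d=np.load(f'pics/{n}0d.npy');tot=np.zeros(6);c0=C[n]['orientation'].copy();p0=C[n]['xyz'].copy();Rt=np.eye(3)
    for it in range(3):
        s,N,sd=fit(n,d);print(n,s,N,sd)
        rv=np.array([-s[1],s[0],0]);Rt=R.from_rotvec(rv).as_matrix()@Rt
        C[n]['orientation']=Rt@c0
        s,_,_=fit(n,d);C[n]['xyz'][2]-=s[2]
    out[n]=R.from_matrix(Rt).as_rotvec().tolist()+(C[n]['xyz']-p0).tolist();print(n,out[n])
json.dump(out,open('corr.json','w'))
E
cat > m1.py <<'E'
from h import *
S={n:cv2.imread(f'pics/{n}0.png') for n in('top','scene')}
f=6
B={'top':(190,165,335,275),'scene':(190,145,365,290)}
def topx(p,box): return (np.asarray(p,float)+.5)/f-.5+np.array(box[:2])
for n in S:
    x0,y0,x1,y1=B[n];c=cv2.resize(S[n][y0:y1,x0:x1],None,fx=f,fy=f,interpolation=cv2.INTER_CUBIC)
    h=cv2.cvtColor(c,cv2.COLOR_BGR2HSV);g=cv2.cvtColor(c,cv2.COLOR_BGR2GRAY)
    m=cv2.inRange(h,(0,150,100),(8,255,255))|cv2.inRange(h,(172,150,100),(180,255,255))
    for k in cv2.findContours(m,cv2.RETR_EXTERNAL,cv2.CHAIN_APPROX_NONE)[0]:
        a=cv2.contourArea(k)/f/f
        if 8<a<60:
            rr=cv2.minAreaRect(k);p=topx(rr[0],B[n]);print(n,'red',round(a,1),p.round(1),onplane(n,*p,.022).round(4))
    sh={'top':(267,191),'scene':(264,234)}[n]
    w=S[n][sh[1]-9:sh[1]+10,sh[0]-9:sh[0]+10];gw=cv2.cvtColor(cv2.resize(w,None,fx=f,fy=f,interpolation=cv2.INTER_CUBIC),cv2.COLOR_BGR2GRAY)
    thr=(np.percentile(gw,3)+np.median(gw))/2
    k=max(cv2.findContours((gw<thr).astype(np.uint8),cv2.RETR_EXTERNAL,cv2.CHAIN_APPROX_NONE)[0],key=cv2.contourArea)
    e=cv2.fitEllipse(cv2.convexHull(k));p=(np.array(e[0])+.5)/f-.5+np.array(sh)-9;print(n,'cap',p.round(2),np.array(e[1])/f,onplane(n,*p,.035).round(4))
    # deck corners: white
    m=(g>{'top':135,'scene':160}[n]).astype(np.uint8)
    k=max(cv2.findContours(m,cv2.RETR_EXTERNAL,cv2.CHAIN_APPROX_NONE)[0],key=cv2.contourArea)
    # tray = low-sat dark inside hull of deck
    W=np.array([onplane(n,*p,.008)[:2] for p in topx(cv2.convexHull(k)[:,0],B[n])]).astype(np.float32)*1000
    rr=cv2.minAreaRect(W);print(n,'deck hull',rr)
    mt=(g<{'top':115,'scene':125}[n]).astype(np.uint8);mt|=cv2.inRange(h,(0,110,60),(12,255,255))//255
    mt[cv2.drawContours(np.zeros_like(g),[cv2.convexHull(k)],-1,1,-1)==0]&=(g<90)[cv2.drawContours(np.zeros_like(g),[cv2.convexHull(k)],-1,1,-1)==0]
    mt=cv2.morphologyEx(mt,cv2.MORPH_OPEN,np.ones((40,40)))
    k=max(cv2.findContours(mt,cv2.RETR_EXTERNAL,cv2.CHAIN_APPROX_NONE)[0],key=cv2.contourArea)
    W=np.array([onplane(n,*p,.022)[:2] for p in topx(k[:,0],B[n])]).astype(np.float32)*1000
    rr=cv2.minAreaRect(W);print(n,'tray',rr,cv2.boxPoints(rr).round(1).tolist())
    o=c.copy();cv2.drawContours(o,[k],-1,(0,255,0),2);cv2.imwrite(f'pics/o_{n}.png',cv2.resize(o,None,fx=.75,fy=.75))
E
python3 m1.py
```

```text
top [-0.00037824 -0.00195575  0.0012677 ] 8766 0.0015402492769132354
top [ 1.72614413e-05 -5.49454355e-06 -2.08946187e-06] 8776 0.001543233245679879
top [ 5.60836053e-07 -7.07051362e-07 -7.05205193e-17] 8775 0.0015431277006665418
top [0.0019619555250760543, -0.000360420616325501, -1.8596287460625052e-08, 0.0, 0.0, -0.0012024849571545815]
scene [ 0.00031473  0.00154159 -0.00133615] 16419 0.0013908665034456959
scene [ 1.40506078e-05  2.20927557e-06 -1.17949864e-05] 16437 0.001391338960736506
scene [7.02720782e-10 1.15287178e-10 2.98708123e-17] 16437 0.0013913389605957646
scene [-0.001543803992998774, 0.00032878628782332975, 1.0483025886287807e-08, 0.0, 0.0, 0.000644780147755819]
top red 17.6 [239.4 232.5] [0.5171 0.0482 0.022 ]
top red 45.6 [300.1 233.4] [ 0.5191 -0.13    0.022 ]
top cap [267.72 191.37] [9.21216583 9.48531342] [ 0.6394 -0.0316  0.035 ]
top deck hull ((564.5695190429688, -39.73919677734375), (301.2496032714844, 226.21438598632812), 79.19597625732422)
top tray ((576.02587890625, -61.35520935058594), (194.30618286132812, 101.2520751953125), 24.858217239379883) [[466.6000061035156, -56.29999923706055], [509.20001220703125, -148.10000610351562], [685.5, -66.5], [642.9000244140625, 25.399999618530273]]
scene red 9.8 [319.  208.1] [0.5224 0.048  0.022 ]
scene red 50.7 [250.8 178.5] [ 0.5194 -0.129   0.022 ]
scene cap [264.22 233.38] [11.58059057 12.16596222] [ 0.6444 -0.0282  0.035 ]
scene deck hull ((565.0144653320312, -38.93675231933594), (302.9679870605469, 228.92788696289062), 79.05646514892578)
scene tray ((582.0122680664062, -57.92131042480469), (197.72097778320312, 95.70130920410156), 25.521432876586914) [[472.20001220703125, -57.29999923706055], [513.4000244140625, -143.6999969482422], [691.7999877929688, -58.5], [650.5999755859375, 27.899999618530273]]
```

Top and scene now agree to about 1 mm. That puts the deck yaw near -10.9°, the tray yaw near 25.2° and pocket2 near (0.514, -0.090). Next is the yellow block's white face in both views.

```bash
cat > m2.py <<'E'
from h import *
import sys
S={n:cv2.imread(f'pics/{n}0.png') for n in('top','scene')}
cx,cy=.5485,.297
tiles=[]
for n in S:
    z=.022;G=240;mm=0.0004
    # warp: output pixel (i right = -y, j down = -x)
    src=np.float32([[0,0],[G,0],[G,G],[0,G]])
    wp=[(cx+(G/2-j)*mm,cy+(G/2-i)*mm,z) for i,j in src]
    H=cv2.getPerspectiveTransform(src,np.float32([proj(n,p) for p in wp]))
    w=cv2.warpPerspective(S[n],H,(G,G),flags=cv2.INTER_CUBIC|cv2.WARP_INVERSE_MAP)
    h=cv2.cvtColor(w,cv2.COLOR_BGR2HSV)
    ms=cv2.inRange(h,(20,100,60),(38,255,255))
    k=max(cv2.findContours(ms,cv2.RETR_EXTERNAL,cv2.CHAIN_APPROX_NONE)[0],key=cv2.contourArea)
    full=cv2.drawContours(np.zeros((G,G),np.uint8),[k],-1,255,-1)
    inner=full&~cv2.inRange(h,(20,100,60),(38,255,255))
    inner=cv2.morphologyEx(inner,cv2.MORPH_OPEN,np.ones((5,5)))
    ki=max(cv2.findContours(inner,cv2.RETR_EXTERNAL,cv2.CHAIN_APPROX_NONE)[0],key=cv2.contourArea)
    for nm,kk in(('outer',k),('inner',ki)):
        rr=cv2.minAreaRect(kk);print(n,nm,(round(cx+(G/2-rr[0][1])*mm,4),round(cy+(G/2-rr[0][0])*mm,4)),(np.array(rr[1])*mm*1000).round(1),'img angle',rr[2])
        cv2.drawContours(w,[np.int32(cv2.boxPoints(rr))],-1,(0,0,255),1)
    tiles.append(w)
cv2.imwrite('pics/y.png',cv2.resize(np.hstack(tiles),None,fx=1.6,fy=1.6))
E
python3 m2.py
```

```text
top outer (0.5465, 0.2952) [47.4 31.4] img angle 19.746837615966797
top inner (0.5474, 0.2974) [30.3 20.3] img angle 17.87869644165039Traceback (most recent call last):
  File "m2.py", line 19, in <module>
    ki=max(cv2.findContours(inner,cv2.RETR_EXTERNAL,cv2.CHAIN_APPROX_NONE)[0],key=cv2.contourArea)
ValueError: max() iterable argument is empty
```

```bash
sed -i "s/full=cv2.drawContours(np.zeros((G,G),np.uint8),\[k\]/k=cv2.convexHull(k);full=cv2.drawContours(np.zeros((G,G),np.uint8),[k]/" m2.py; python3 m2.py
```

```text
top outer (0.5465, 0.2952) [47.4 31.4] img angle 19.746837615966797
top inner (0.5474, 0.2974) [30.3 20.3] img angle 17.87869644165039
scene outer (0.5535, 0.2968) [41.9 39.3] img angle 18.65789031982422
scene inner (0.5464, 0.2987) [31.6 25.1] img angle 18.886085510253906
```

View pics/y.png

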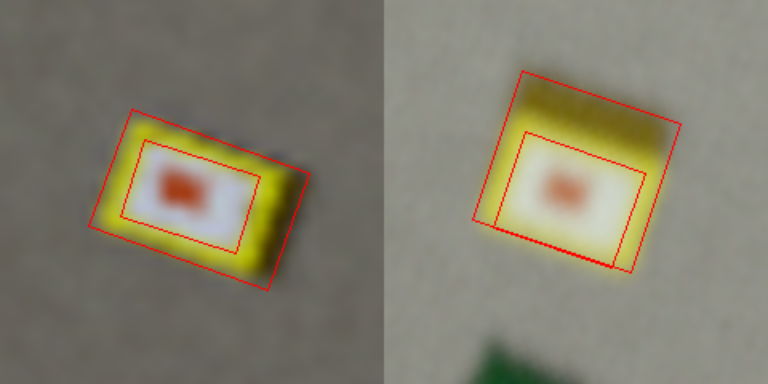

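```bash
cat > plan.py <<'E'
import sys,numpy as np
from scipy.spatial.transform import Rotation as R
from station import sense
# usage: plan x y z jawangle(deg)
x,y,z,a=map(float,sys.argv[1:5])
s=sense();p=s['tcp_pos'];M=s['ee_rot'];M=np.linalg.svd(M);M=M[0]@M[2]
a=np.radians(a);Z=np.array([np.cos(a),np.sin(a),0]);Y=np.array([0,0,-1.]);T=np.c_[np.cross(Y,Z),Y,Z]
d=M.T@(np.array([x,y,z])-p);w=R.from_matrix(M.T@T).as_rotvec()
zz=M[:,2]
print('t',s['time_s'],'tcp',p.round(4),'jaw',np.degrees(np.arctan2(zz[1],zz[0])).round(2),'F',s['wrist_force'].round(2),'grip',round(s['gripper_width'],3))
print('d',d.round(4),'w',w.round(4),'dist',np.linalg.norm(d).round(3))
E
python3 plan.py .5474 .2978 .12 71.5
python3 - <<'E'
from h import *
for u,v in((150,245),(152,186),(189,225),(397,180),(411,228)): print(u,v,onplane('top',u,v,.022).round(3))
E
```

```text
t 0.1 tcp [ 0.2181 -0.5851  0.2216] jaw 110.43 F [ 0.82 -0.62  0.29] grip 1.0
d [0.6168 0.1029 0.7122] w [-0.0019  0.6795 -0.0008] dist 0.948
150 245 [0.474 0.307 0.022]
152 186 [0.648 0.313 0.022]
189 225 [0.535 0.197 0.022]
397 180 [ 0.687 -0.418  0.022]
411 228 [ 0.544 -0.457  0.022]
```

{"op": "move_arm", "data": {
  "increments": "-0.45 0.617 0.05 0.712 0 0.68 0; -0.45 0.617 0.05 0.712 0 0.68 0; -0.45 0.617 0.05 0.712 0 0.68 0; -0.45 0.617 0.05 0.712 0 0.68 0; -0.45 0.617 0.05 0.712 0 0.68 0; -0.45 0.617 0.05 0.712 0 0.68 0; -0.45 0.617 0.05 0.712 0 0.68 0; -0.45 0.617 0.05 0.712 0 0.68 0"
}}

```text
time_s: 0.9
tcp_pos: [0.354, -0.2218, 0.202]
ee_rot: [[0.948, 0.0, 0.318], [-0.318, 0.0, 0.948], [0.0, -1.0, 0.0]]
wrist_force: [1.6, -1.0, -1.0]
gripper_width: 0.724
```

```bash
python3 plan.py .5474 .2978 .12 71.5
```

```text
t 0.9 tcp [ 0.354  -0.2218  0.202 ] jaw 71.46 F [ 1.61 -1.02 -0.98] grip 0.724
d [0.0181 0.0821 0.5541] w [-0.0002 -0.0008  0.0001] dist 0.56
```

{"op": "move_arm", "data": {
  "increments": "-0.45 0.018 0.06 0.554 0 0 0; -0.45 0.018 0.06 0.554 0 0 0; -0.45 0.018 0.06 0.554 0 0 0; -0.45 0.018 0.06 0.554 0 0 0; -0.45 0.018 0.06 0.554 0 0 0; -0.45 0.018 0.06 0.554 0 0 0; -0.45 0.018 0.06 0.554 0 0 0; -0.45 0.018 0.06 0.554 0 0 0"
}}

```text
time_s: 1.7
tcp_pos: [0.4925, 0.1511, 0.1587]
ee_rot: [[0.948, -0.0, 0.317], [-0.317, -0.0, 0.948], [-0.0, -1.0, -0.0]]
wrist_force: [1.0, 0.0, 1.1]
gripper_width: 0.726
```

```bash
python3 plan.py .5474 .2978 .07 71.5
```

```text
t 1.7 tcp [0.4925 0.1511 0.1587] jaw 71.52 F [0.97 0.   1.05] grip 0.726
d [0.0057 0.0886 0.1565] w [ 0.0005  0.0003 -0.0004] dist 0.18
```

{"op": "move_arm", "data": {
  "increments": "-0.45 0.006 0.04 0.1565 0 0 0; -0.45 0.006 0.04 0.1565 0 0 0; -0.45 0.006 0.04 0.1565 0 0 0; -0.45 0.006 0.04 0.1565 0 0 0; -0.45 0.006 0.0885 0.1565 0 0 0; -0.45 0.006 0.0885 0.1565 0 0 0; -0.45 0.006 0.0885 0.1565 0 0 0"
}}

```text
time_s: 2.4
tcp_pos: [0.5473, 0.2945, 0.0702]
ee_rot: [[0.948, -0.002, 0.318], [-0.318, -0.003, 0.948], [-0.001, -1.0, -0.003]]
wrist_force: [0.3, 0.3, 0.3]
gripper_width: 0.726
```

```bash
python3 plan.py .5474 .2978 .01 71.5; cat > snap.py <<'E'
import sys
from station import capture
from h import *
t=sys.argv[1]
for n in('top','scene'):
    p,d=capture(n);cv2.imwrite(f'pics/{n}{t}.png',p[:,:,::-1]);np.save(f'pics/{n}{t}d.npy',d)
E
python3 snap.py 1; python3 - <<'E'
from h import *
s=cv2.imread('pics/scene1.png');a=up(s,340,190,500,330,5);cv2.imwrite('pics/c1.png',a)
E
```

```text
t 2.4 tcp [0.5473 0.2945 0.0702] jaw 71.48 F [0.27 0.32 0.27] grip 0.726
d [-0.0009  0.0602  0.0034] w [ 0.0032 -0.0003 -0.0012] dist 0.06
```

View pics/c1.png

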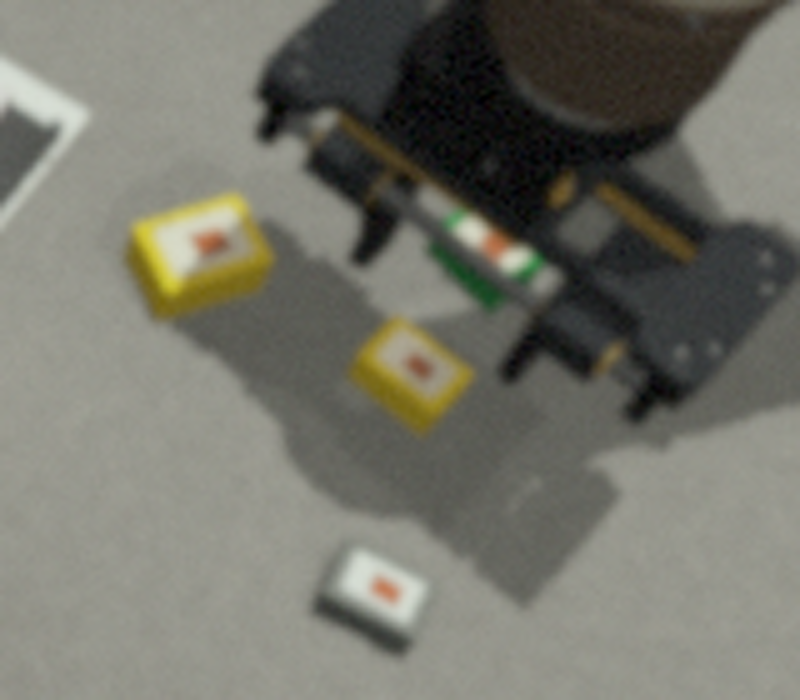

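```bash
python3 - <<'E'
from h import *
p=np.array([.5473,.2945,.0702]);j=np.array([.318,.948,-.003]);x=np.array([.948,-.318,0])
for k in(-.0315,-.0465,.0315,.0465): print(k,[((proj('scene',p+j*k+x*e)-[340,190])*5+2).round(0).tolist() for e in(-.0095,.0095)])
s=cv2.imread('pics/scene1.png');a=up(s,395,220,455,280,10);cv2.imwrite('pics/c1b.png',a)
E
```

```text
-0.0315 [[390.0, 241.0], [362.0, 270.0]]
-0.0465 [[360.0, 219.0], [332.0, 247.0]]
0.0315 [[518.0, 339.0], [490.0, 369.0]]
0.0465 [[549.0, 363.0], [522.0, 393.0]]
```

View pics/c1b.png

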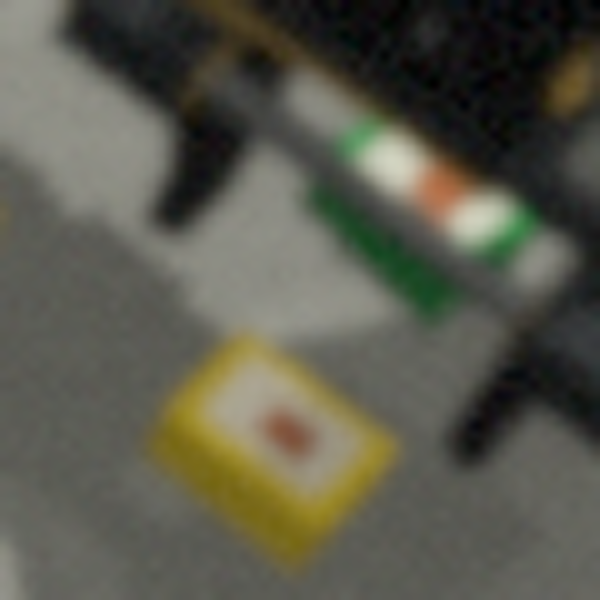

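{"op": "move_arm", "data": {
  "increments": "-0.45 -0.001 0.02 0.0034 0 0 0; -0.45 -0.001 0.05 0.0034 0 0 0; -0.45 -0.001 0.06 0.0034 0 0 0; -0.45 -0.001 0.06 0.0034 0 0 0; -0.45 -0.001 0.06 0.0034 0 0 0"
}}

```text
time_s: 3.0
tcp_pos: [0.5491, 0.2997, 0.0125]
ee_rot: [[0.948, 0.002, 0.317], [-0.317, 0.002, 0.948], [0.002, -1.0, 0.002]]
wrist_force: [0.8, 0.0, 1.1]
gripper_width: 0.726
```

```bash
python3 plan.py .5474 .2978 .01 71.5; python3 snap.py 2; python3 - <<'E'
from h import *
s=cv2.imread('pics/scene2.png');t=cv2.imread('pics/top2.png');a=np.hstack([up(s,385,220,465,300,5),up(t,115,180,195,260,5)]);cv2.imwrite('pics/c2.png',a)
E
```

```text
t 3.0 tcp [0.5491 0.2997 0.0125] jaw 71.5 F [0.84 0.   1.1 ] grip 0.726
d [-0.001   0.0025 -0.0023] w [-0.0022 -0.      0.0018] dist 0.003
```

View pics/c2.png

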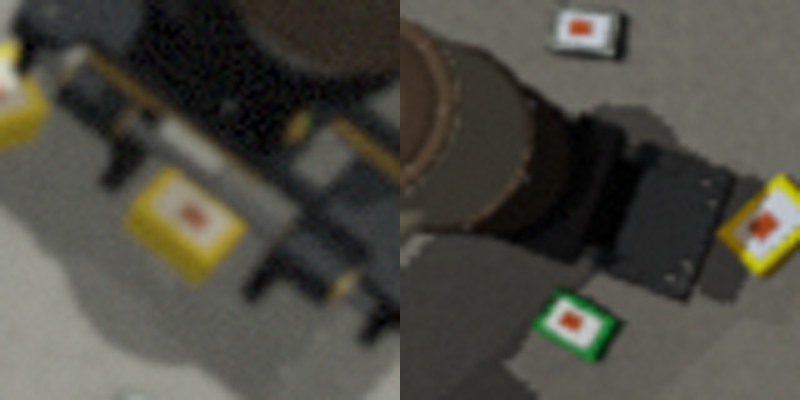

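```bash
python3 - <<'E'
from h import *
s=cv2.imread('pics/scene2.png');f=9;a=up(s,390,225,470,290,f)
def dr(P,c):
    q=np.int32([(proj('scene',p)-[390,225]+.5)*f for p in P]);cv2.polylines(a,[q],True,c,1)
p=np.array([.5491,.2997,.0125]);j=np.array([.317,.948,.002]);x=np.array([.948,-.317,.002])
for sg in(-1,1):
    dr([p+sg*j*.0315+x*.0095,p+sg*j*.0315-x*.0095,p+sg*j*.0395-x*.0095,p+sg*j*.0395+x*.0095],(0,0,255))
b=np.array([.5474,.2978,0])
for z in(0,.022):
    q=b+[0,0,z];dr([q+j*.02+x*.014,q-j*.02+x*.014,q-j*.02-x*.014,q+j*.02-x*.014],(255,0,255))
cv2.imwrite('pics/c2b.png',a)
E
```

```text
(no output)
```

View pics/c2b.png

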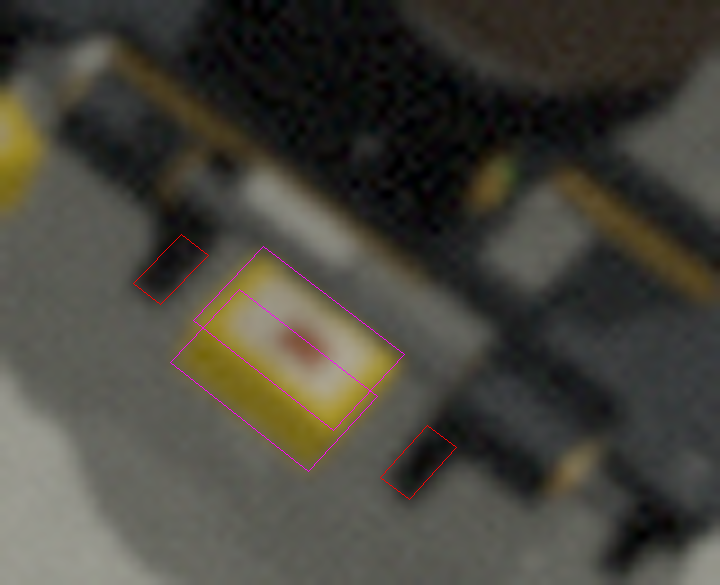

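{"op": "move_arm", "data": {
  "increments": "-0.45 -0.001 0.002 -0.002 0 0 0; -0.45 -0.001 0.002 -0.002 0 0 0; 1 -0.001 0.002 -0.002 0 0 0; 1 -0.001 0.002 -0.002 0 0 0; 1 -0.001 0.002 -0.002 0 0 0; 1 -0.001 0.002 -0.002 0 0 0; 1 -0.001 0.002 -0.002 0 0 0; 1 -0.001 0.002 -0.002 0 0 0"
}}

```text
time_s: 3.9
tcp_pos: [0.5464, 0.2976, 0.0086]
ee_rot: [[0.948, 0.0, 0.318], [-0.318, 0.0, 0.948], [0.0, -1.0, 0.0]]
wrist_force: [0.1, 0.8, 0.4]
gripper_width: 0.453
```

```bash
python3 plan.py .5474 .2978 .08 71.5
```

```text
t 3.9 tcp [0.5464 0.2976 0.0086] jaw 71.48 F [0.13 0.8  0.39] grip 0.453
d [ 0.0009 -0.0714  0.0005] w [-0.     -0.0003  0.    ] dist 0.071
```

{"op": "move_arm", "data": {
  "increments": "1 0 -0.04 0 0 0 0; 1 0 -0.08 0 0 0 0; 1 0 -0.08 0 0 0 0"
}}

```text
time_s: 4.2
tcp_pos: [0.5498, 0.3, 0.095]
ee_rot: [[0.949, 0.01, 0.316], [-0.316, 0.007, 0.949], [0.007, -1.0, 0.01]]
wrist_force: [1.4, 0.6, 0.0]
gripper_width: 0.452
```

```bash
python3 plan.py .5136 -.0904 .08 115.2
```

```text
t 4.2 tcp [0.5498 0.3    0.095 ] jaw 71.57 F [1.37 0.62 0.05] grip 0.452
d [ 0.089   0.0118 -0.382 ] w [-0.0066 -0.7616  0.0108] dist 0.392
```

{"op": "move_arm", "data": {
  "increments": "1 0.089 0 -0.382 0 -0.7616 0; 1 0.089 0 -0.382 0 -0.7616 0; 1 0.089 0 -0.382 0 -0.7616 0; 1 0.089 0 -0.382 0 -0.7616 0; 1 0.089 0 -0.382 0 -0.7616 0; 1 0.089 0 -0.382 0 -0.7616 0; 1 0.089 0 -0.382 0 -0.7616 0; 1 0.089 0 -0.382 0 -0.7616 0"
}}

```text
time_s: 5.0
tcp_pos: [0.5088, -0.0948, 0.0886]
ee_rot: [[0.905, 0.0, -0.425], [0.425, 0.0, 0.905], [0.0, -1.0, -0.0]]
wrist_force: [0.5, -0.2, -0.9]
gripper_width: 0.453
```

```bash
python3 plan.py .5136 -.0904 .06 115.2
```

```text
t 5.0 tcp [ 0.5088 -0.0948  0.0886] jaw 115.13 F [ 0.54 -0.22 -0.9 ] grip 0.453
d [0.0062 0.0286 0.002 ] w [ 0.     -0.0013  0.0001] dist 0.029
```

{"op": "move_arm", "data": {
  "increments": "1 0.0062 0.028 0.002 0 -0.001 0; 1 0.0062 0.04 0.002 0 -0.001 0; 1 0.0062 0.04 0.002 0 -0.001 0; 1 0.0062 0.04 0.002 0 -0.001 0"
}}

```text
time_s: 5.4
tcp_pos: [0.5144, -0.0877, 0.0486]
ee_rot: [[0.904, -0.001, -0.427], [0.427, -0.0, 0.904], [-0.001, -1.0, -0.0]]
wrist_force: [-0.4, -0.5, -0.5]
gripper_width: 0.452
```

```bash
python3 plan.py .5136 -.0904 .0246 115.2;python3 snap.py 3; cat > ov.py <<'E'
import sys
from h import *
from station import sense
t=sys.argv[1];st=sense();p=st['tcp_pos'];M=st['ee_rot'];x,y,j=M.T
s=cv2.imread(f'pics/scene{t}.png');f=7;x0,y0=215,145;a=up(s,x0,y0,x0+110,y0+80,f)
def dr(P,c):
    q=np.int32([(proj('scene',k)-[x0,y0]+.5)*f for k in P]);cv2.polylines(a,[q],True,c,1)
b=p+y*.0086+x*.0009
for z in(0,.022):
    q=b-y*z;dr([q+j*.02+x*.014,q-j*.02+x*.014,q-j*.02-x*.014,q+j*.02-x*.014],(255,0,255))
th=np.radians(25.2);X=np.array([np.cos(th),np.sin(th),0]);Y=np.array([-X[1],X[0],0]);c=np.array([.5144,-.09,.022])
dr([c+X*.017+Y*.023,c-X*.017+Y*.023,c-X*.017-Y*.023,c+X*.017-Y*.023],(0,255,0))
O=c+X*.139
dr([O+X*a_+Y*b_ for a_,b_ in((.025,.05),(-.167,.05),(-.167,-.05),(.025,-.05))],(255,255,0))
cv2.imwrite(f'pics/ov{t}.png',a)
E
python3 ov.py 3
```

```text
t 5.4 tcp [ 0.5144 -0.0877  0.0486] jaw 115.29 F [-0.41 -0.54 -0.51] grip 0.452
d [-0.0018  0.024  -0.0021] w [ 0.0001  0.0015 -0.0006] dist 0.024
```

View pics/ov3.png

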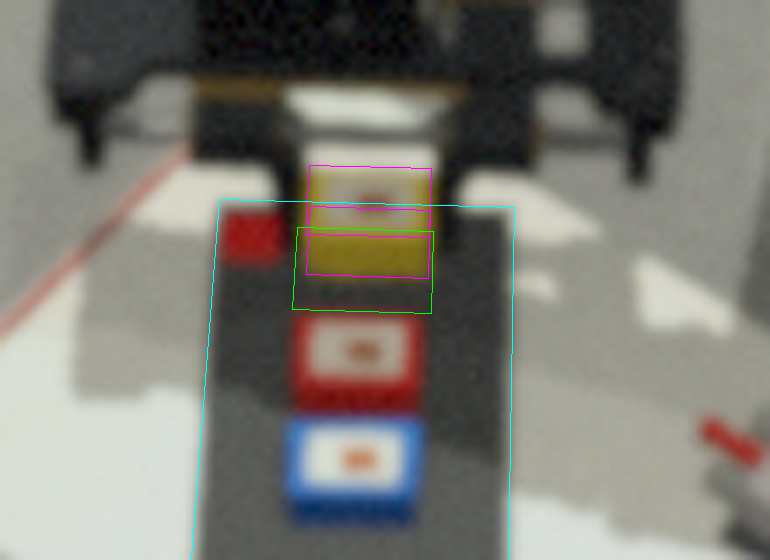

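{"op": "move_arm", "data": {
  "increments": "1 -0.0018 0.008 -0.0021 0 0.0015 0; 1 -0.0018 0.016 -0.0021 0 0.0015 0; 1 -0.0018 0.016 -0.0021 0 0.0015 0; 1 -0.0018 0.016 -0.0021 0 0.0015 0"
}}

```text
time_s: 5.9
tcp_pos: [0.5133, -0.0911, 0.0323]
ee_rot: [[0.906, -0.001, -0.424], [0.424, -0.0, 0.906], [-0.001, -1.0, 0.0]]
wrist_force: [0.2, 1.1, -0.4]
gripper_width: 0.455
```

```bash
python3 plan.py .5136 -.0904 .0246 115.2
```

```text
t 5.9 tcp [ 0.5133 -0.0911  0.0323] jaw 115.1 F [ 0.17  1.08 -0.44] grip 0.455
d [0.0006 0.0077 0.0005] w [-0.0002 -0.0017 -0.0008] dist 0.008
```

{"op": "move_arm", "data": {
  "increments": "1 0.0006 0.003 0.0005 0 0 0; 1 0.0006 0.006 0.0005 0 0 0; 1 0.0006 0.0065 0.0005 0 0 0; 1 0.0006 0.0065 0.0005 0 0 0"
}}

```text
time_s: 6.3
tcp_pos: [0.5137, -0.0905, 0.026]
ee_rot: [[0.906, -0.0, -0.424], [0.424, -0.0, 0.906], [-0.0, -1.0, 0.0]]
wrist_force: [-0.1, -0.7, -0.5]
gripper_width: 0.456
```

```bash
python3 plan.py .5136 -.0904 .0246 115.2;python3 snap.py 4;python3 ov.py 4
```

```text
t 6.3 tcp [ 0.5137 -0.0905  0.026 ] jaw 115.09 F [-0.15 -0.65 -0.52] grip 0.456
d [-0.0001  0.0014  0.0001] w [-0.0001 -0.0019 -0.0003] dist 0.001
```

View pics/ov4.png

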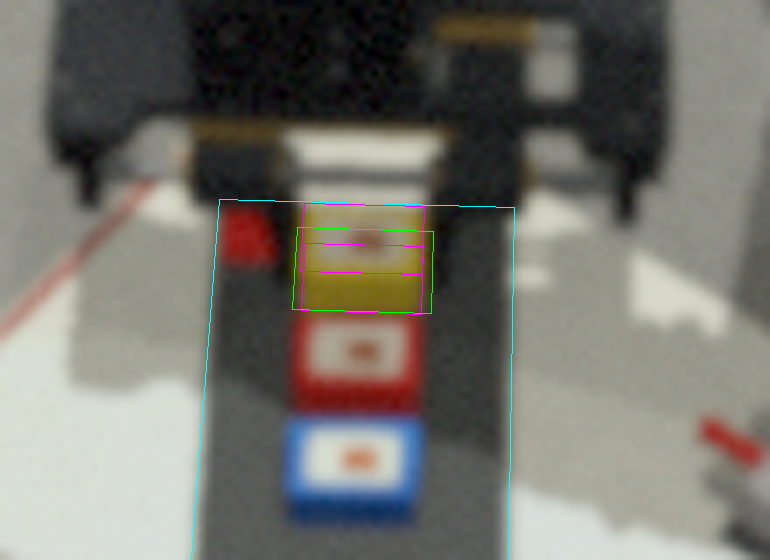

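{"op": "move_arm", "data": {
  "increments": "1 0 0.001 0 0 0 0; 1 0 0.0017 0 0 0 0; 1 0 0.0017 0 0 0 0; -0.3 0 0.0017 0 0 0 0; -0.3 0 0.0017 0 0 0 0; -0.3 0 0.0017 0 0 0 0; -0.3 0 0.0017 0 0 0 0"
}}

```text
time_s: 7.1
tcp_pos: [0.5139, -0.0904, 0.0245]
ee_rot: [[0.906, 0.0, -0.424], [0.424, 0.0, 0.906], [0.0, -1.0, -0.0]]
wrist_force: [0.4, -0.4, 0.2]
gripper_width: 0.639
```

```bash
python3 plan.py .5136 -.0904 .0246 115.2;python3 snap.py 5;python3 ov.py 5
```

```text
t 7.1 tcp [ 0.5139 -0.0904  0.0245] jaw 115.09 F [ 0.39 -0.43  0.2 ] grip 0.639
d [-0.0002 -0.0001  0.0001] w [ 0.     -0.0019  0.0001] dist 0.0
```

View pics/ov5.png

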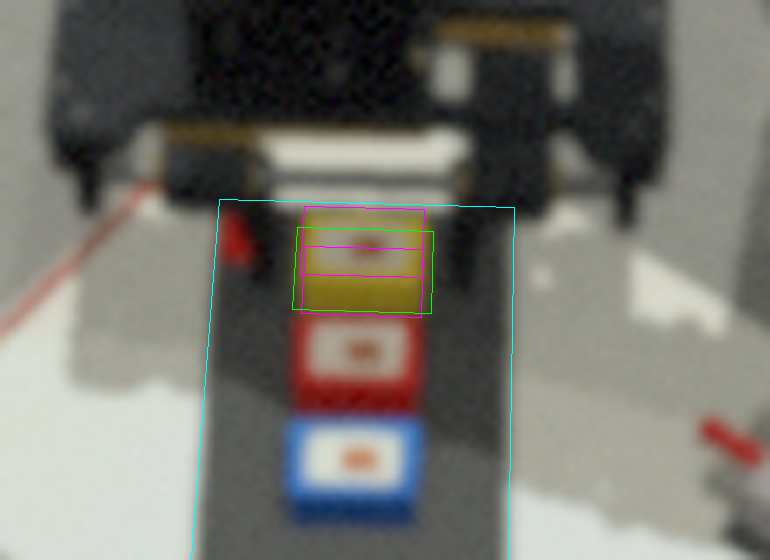

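Released. Now I'll rise straight up, move clear, and check that the block is seated.

{"op": "move_arm", "data": {
  "increments": "-0.3 0 -0.01 0 0 0 0; -0.3 0 -0.03 0 0 0 0; -0.3 0 -0.07 0 0 0 0; -0.3 0 -0.12 0 0 0 0; -0.3 0 -0.12 -0.05 0 0 0; -0.3 0 -0.12 -0.1 0 0 0; -0.3 0 -0.12 -0.15 0 0 0; -0.3 0 -0.12 -0.15 0 0 0"
}}

```text
time_s: 8.0
tcp_pos: [0.5792, -0.231, 0.1446]
ee_rot: [[0.908, 0.002, -0.42], [0.42, -0.002, 0.908], [0.001, -1.0, -0.002]]
wrist_force: [-0.3, 0.7, 0.4]
gripper_width: 0.647
```

```bash
python3 snap.py 6; python3 - <<'E'
from h import *
s=cv2.imread('pics/scene6.png');t=cv2.imread('pics/top6.png');cv2.imwrite('pics/c6.png',np.hstack([up(s,210,150,310,260,4),up(t,225,165,325,275,4)]))
for n in('top','scene'):
    d=np.load(f'pics/{n}6d.npy');q,ok=cloud(n,d);th=np.radians(25.2);X=np.array([np.cos(th),np.sin(th)]);Y=np.array([-X[1],X[0]]);
    r=q[:,:2]-[.6402,-.0308];lx=r@X;ly=r@Y
    for c in(-139,-97,-55):
        k=ok&(abs(lx*1000-c)<9)&(abs(ly)<.012);print(n,c,k.sum(),np.median(q[k,2]).round(4))
    k=ok&(abs(lx+.139)<.01)&(abs(abs(ly)-.036)<.006);print(n,'tray',k.sum(),np.median(q[k,2]).round(4))
E
```

```text
top -139 124 0.5359
top -97 131 0.5231
top -55 119 0.4976
top tray 88 0.5596
scene -139 63 0.0367
scene -97 136 0.5139
scene -55 328 0.4976
scene tray 72 0.022
```

View pics/c6.png

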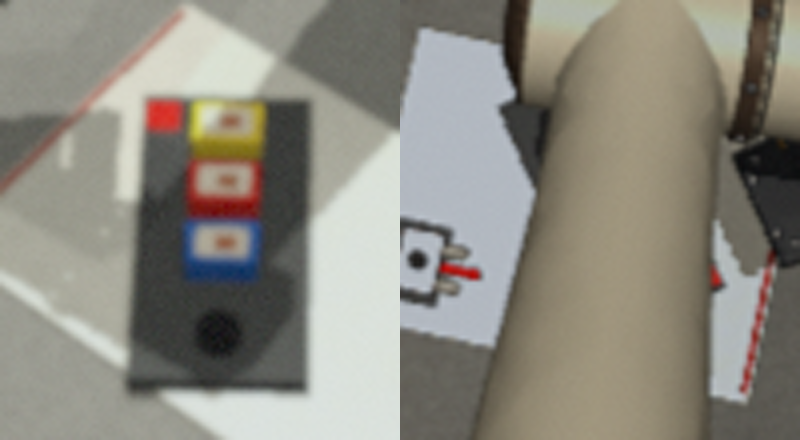

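```bash
python3 plan.py .5430 -.1811 .05 115.2; python3 - <<'E'
from h import *
O=np.array([.6402,-.0308]);a=np.radians(-10.87);X=np.array([np.cos(a),np.sin(a)]);Y=np.array([-X[1],X[0]])
t=cv2.imread('pics/top0.png');s=cv2.imread('pics/scene0.png')
tiles=[]
for n,im in(('top',t),('scene',s)):
    G=300;mm=.0003;z=.0155;c=(-.135,.062)
    src=np.float32([[0,0],[G,0],[G,G],[0,G]])
    wp=[]
    for i,j in src:
        dy=c[1]+(G/2-i)*mm;dx=c[0]+(G/2-j)*mm;w=O+dx*X+dy*Y;wp.append(proj(n,[w[0],w[1],z]))
    H=cv2.getPerspectiveTransform(src,np.float32(wp));w=cv2.warpPerspective(im,H,(G,G),flags=cv2.INTER_CUBIC|cv2.WARP_INVERSE_MAP)
    for k in range(20,101,10):
        i=int(G/2-(k/1000-c[1])/mm)
        if 0<=i<G: cv2.line(w,(i,0),(i,299),(0,255,0) if k==50 else (200,200,0),1)
    tiles.append(w)
cv2.imwrite('pics/stop.png',cv2.resize(np.hstack(tiles),None,fx=1.3,fy=1.3))
E
```

```text
t 8.1 tcp [ 0.5771 -0.2274  0.1443] jaw 114.95 F [0.15 0.56 0.79] grip 0.649
d [-0.0114  0.0943  0.0563] w [-0.0006 -0.0043 -0.0004] dist 0.11
```

View pics/stop.png

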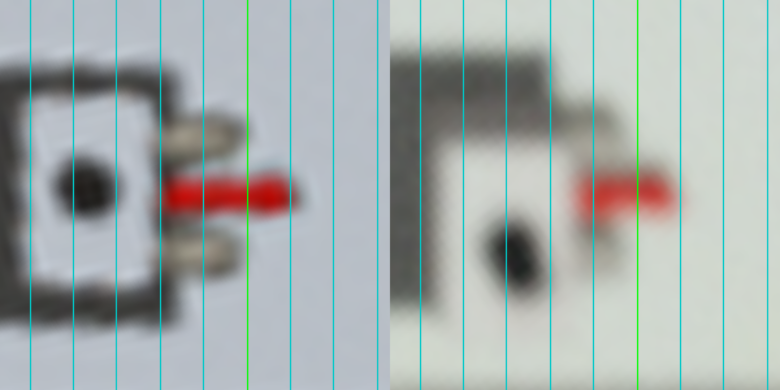

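The nose tips sit near deck y = 52 mm in both views, so home should be close to mid range at a tray yaw of about -11.5°. I'll confirm that by feel. Now I'll close the gripper and go to the red-corner side.

{"op": "move_arm", "data": {
  "increments": "1 -0.0114 0.045 0.056 0 -0.0045 0; 1 -0.0114 0.094 0.056 0 -0.0045 0; 1 -0.0114 0.094 0.056 0 -0.0045 0; 1 -0.0114 0.094 0.056 0 -0.0045 0; 1 -0.0114 0.094 0.056 0 -0.0045 0; 1 -0.0114 0.094 0.056 0 -0.0045 0"
}}

```text
time_s: 8.7
tcp_pos: [0.545, -0.1803, 0.0524]
ee_rot: [[0.903, 0.004, -0.429], [0.429, -0.001, 0.903], [0.003, -1.0, -0.002]]
wrist_force: [-0.2, 0.9, 0.0]
gripper_width: 0.191
```

```bash
python3 plan.py .5430 -.1811 .0115 115.2;python3 snap.py 7; python3 - <<'E'
from h import *
s=cv2.imread('pics/scene7.png');cv2.imwrite('pics/c7.png',up(s,170,100,330,240,5))
E
```

```text
t 8.7 tcp [ 0.545  -0.1803  0.0524] jaw 115.4 F [-0.19  0.92  0.03] grip 0.191
d [-0.0023  0.0409  0.0002] w [0.0021 0.0034 0.0033] dist 0.041
```

View pics/c7.png

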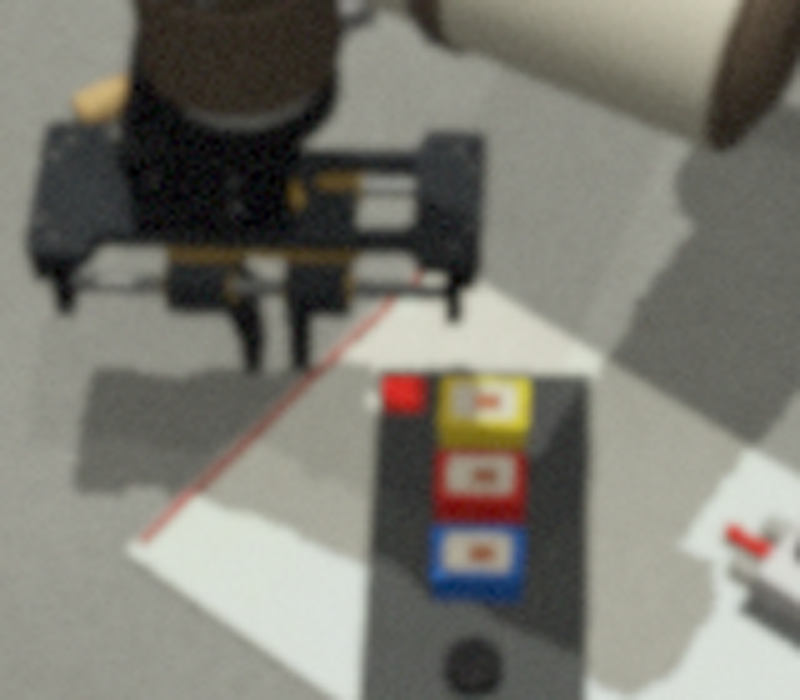

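{"op": "move_arm", "data": {
  "increments": "1 -0.002 0.02 0 0 0.0034 0; 1 -0.002 0.034 0 0 0.0034 0; 1 -0.002 0.039 0 0 0.0034 0; 1 -0.002 0.039 0 0 0.0034 0; 1 -0.002 0.039 0 0 0.0034 0; 1 -0.002 0.039 0 0 0.0034 0"
}}

```text
time_s: 9.4
tcp_pos: [0.5423, -0.1814, 0.0124]
ee_rot: [[0.905, 0.002, -0.425], [0.425, -0.0, 0.905], [0.002, -1.0, -0.001]]
wrist_force: [-0.5, 0.2, 0.5]
gripper_width: 0.008
```

```bash
python3 plan.py .5430 -.1811 .013 115.2
```

```text
t 9.4 tcp [ 0.5423 -0.1814  0.0124] jaw 115.16 F [-0.52  0.16  0.45] grip 0.008
d [ 0.0007 -0.0006 -0.    ] w [ 0.001  -0.0007  0.0016] dist 0.001
```

Find the contact first: about 30 mm ahead, then stop.

{"op": "move_arm", "data": {
  "increments": "1 0.0007 -0.0007 0.008 0 0 0; 1 0.0007 -0.0007 0.016 0 0 0; 1 0.0007 -0.0007 0.022 0 0 0; 1 0.0007 -0.0007 0.026 0 0 0; 1 0.0007 -0.0007 0.029 0 0 0; 1 0.0007 -0.0007 0.032 0 0 0; 1 0.0007 -0.0007 0.032 0 0 0"
}}

```text
time_s: 10.1
tcp_pos: [0.5284, -0.1517, 0.0121]
ee_rot: [[0.905, -0.0, -0.425], [0.425, 0.0, 0.905], [-0.0, -1.0, 0.0]]
wrist_force: [-0.3, 0.2, -0.1]
gripper_width: 0.006
```

```bash
python3 snap.py 8; T=.012 python3 arc.py 25.2 22 19 16 13 10 7 4 1; python3 - <<'E'
from h import *
s=cv2.imread('pics/scene8.png');cv2.imwrite('pics/c8.png',up(s,200,130,330,230,6))
E
```

```text
t 10.2 z 0.0121 th 25.16 local -152.5 -62.3 Fx,Fy tray -0.27 -0.17 Fz -0.29
25.2 [ 0.0005 -0.0009  0.0002] [ 0.0001 -0.0007  0.    ]
22.0 [-0.0027 -0.0009  0.0088] [0.0001 0.0551 0.    ]
19.0 [-0.0053 -0.0009  0.017 ] [1.000e-04 1.075e-01 0.000e+00]
16.0 [-0.0075 -0.0009  0.0253] [1.000e-04 1.599e-01 0.000e+00]
13.0 [-0.0092 -0.0009  0.0337] [1.000e-04 2.122e-01 1.000e-04]
10.0 [-0.0105 -0.0009  0.0422] [1.000e-04 2.646e-01 1.000e-04]
7.0 [-0.0113 -0.0009  0.0507] [1.000e-04 3.169e-01 1.000e-04]
4.0 [-0.0117 -0.0009  0.0593] [1.000e-04 3.693e-01 1.000e-04]
1.0 [-0.0116 -0.0009  0.0679] [1.000e-04 4.217e-01 1.000e-04]
```

View pics/c8.png

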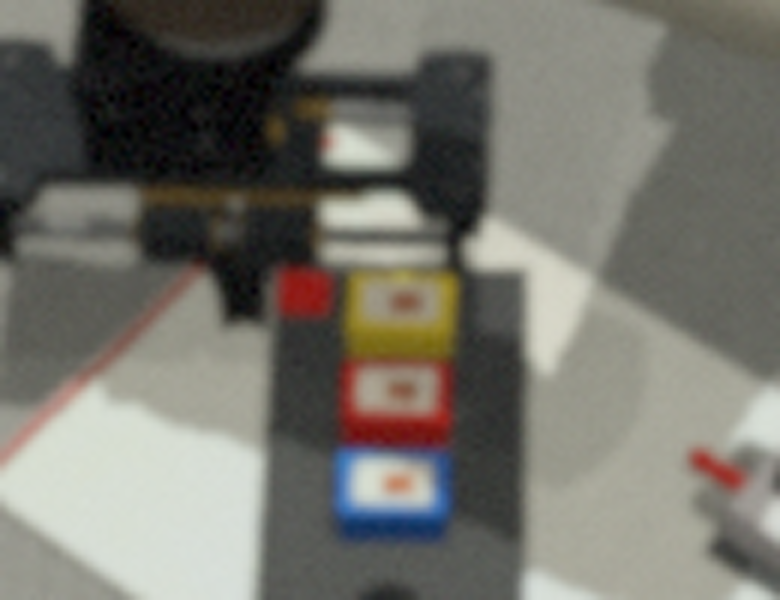

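{"op": "move_arm", "data": {
  "increments": "1 -0.001 -0.0009 0.009 0 0.029 0; 1 -0.0027 -0.0009 0.013 0 0.055 0; 1 -0.004 -0.0009 0.017 0 0.081 0; 1 -0.0053 -0.0009 0.021 0 0.1075 0; 1 -0.0065 -0.0009 0.025 0 0.134 0; 1 -0.0075 -0.0009 0.029 0 0.16 0; 1 -0.0084 -0.0009 0.0335 0 0.186 0; 1 -0.0092 -0.0009 0.0375 0 0.212 0"
}}

```text
time_s: 11.0
tcp_pos: [0.5046, -0.1224, 0.0129]
ee_rot: [[0.975, 0.0, -0.224], [0.224, -0.0, 0.975], [0.0, -1.0, -0.001]]
wrist_force: [0.8, -3.3, -0.8]
gripper_width: 0.007
```

```bash
T=.008 python3 arc.py 13 10 7 4 1 -2 -4 -5 -6
```

```text
t 11.0 z 0.0129 th 12.92 local -152.7 -59.0 Fx,Fy tray 0.06 -3.43 Fz -0.81
13.0 [ 0.0008 -0.0001  0.0008] [ 0.0005 -0.0013  0.0004]
10.0 [-0.0021 -0.0001  0.0088] [0.0005 0.051  0.0004]
7.0 [-0.0045 -0.0001  0.017 ] [0.0005 0.1034 0.0004]
4.0 [-0.0065 -0.0001  0.0253] [0.0005 0.1557 0.0004]
1.0 [-0.008  -0.0001  0.0336] [0.0005 0.2081 0.0004]
-2.0 [-0.0091 -0.0001  0.0421] [0.0005 0.2605 0.0004]
-4.0 [-0.0096 -0.0001  0.0477] [0.0005 0.2954 0.0004]
-5.0 [-0.0098 -0.0001  0.0506] [0.0005 0.3128 0.0004]
-6.0 [-0.0099 -0.0001  0.0534] [0.0005 0.3303 0.0005]
```

{"op": "move_arm", "data": {
  "increments": "1 -0.0007 0 0.0045 0 0.024 0; 1 -0.0021 0 0.0085 0 0.051 0; 1 -0.0034 0 0.0125 0 0.077 0; 1 -0.0045 0 0.0165 0 0.103 0; 1 -0.0056 0 0.0205 0 0.13 0; 1 -0.0065 0 0.025 0 0.156 0; 1 -0.0073 0 0.029 0 0.182 0; 1 -0.008 0 0.0335 0 0.208 0"
}}

```text
time_s: 11.8
tcp_pos: [0.4887, -0.0918, 0.013]
ee_rot: [[1.0, -0.001, -0.017], [0.017, -0.001, 1.0], [-0.001, -1.0, -0.001]]
wrist_force: [-0.5, -3.0, 0.2]
gripper_width: 0.003
```

```bash
T=.008 python3 arc.py 1 -1 -3 -5 -6 -7 -8 -9 -10 -11;python3 snap.py 9;  python3 - <<'E'
from h import *
s=cv2.imread('pics/scene9.png');cv2.imwrite('pics/c9.png',up(s,220,130,350,230,6))
E
```

```text
t 11.8 z 0.013 th 0.99 local -152.5 -58.4 Fx,Fy tray -0.51 -3.02 Fz 0.18
1.0 [ 0.0005 -0.      0.0004] [ 0.0006 -0.0001 -0.0008]
-1.0 [-0.0014 -0.      0.0057] [ 0.0007  0.0348 -0.0008]
-3.0 [-0.0031 -0.      0.0111] [ 0.0007  0.0697 -0.0008]
-5.0 [-0.0047 -0.0001  0.0166] [ 0.0007  0.1046 -0.0008]
-6.0 [-0.0054 -0.0001  0.0193] [ 0.0007  0.1221 -0.0008]
-7.0 [-0.006  -0.0001  0.0221] [ 0.0007  0.1395 -0.0008]
-8.0 [-0.0067 -0.0001  0.0248] [ 0.0007  0.157  -0.0008]
-9.0 [-0.0072 -0.0001  0.0276] [ 0.0007  0.1744 -0.0007]
-10.0 [-0.0077 -0.0001  0.0304] [ 0.0007  0.1919 -0.0007]
-11.0 [-0.0082 -0.0001  0.0332] [ 0.0007  0.2093 -0.0007]
```

View pics/c9.png

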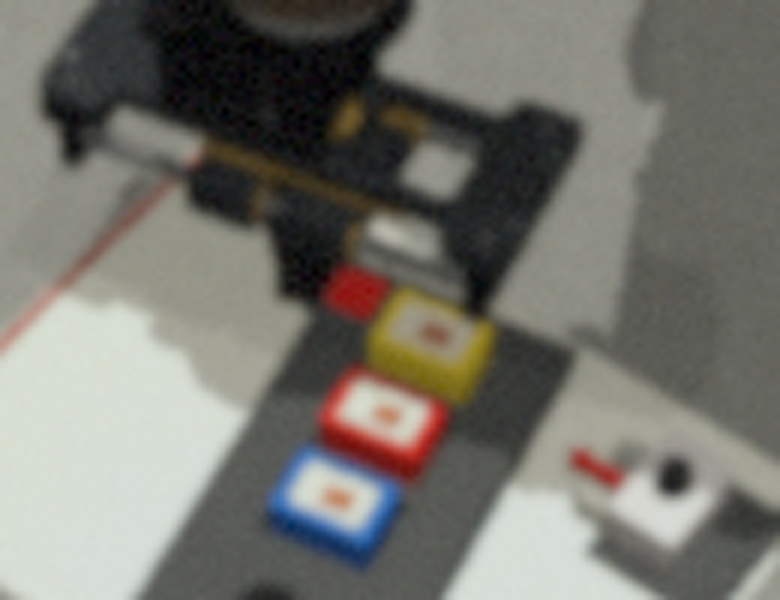

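{"op": "move_arm", "data": {
  "increments": "1 0 0 0.0025 0 0.013 0; 1 -0.0007 0 0.0045 0 0.026 0; 1 -0.0014 0 0.0065 0 0.04 0; 1 -0.002 0 0.0085 0 0.053 0; 1 -0.0027 0 0.0105 0 0.066 0; 1 -0.0034 0 0.0125 0 0.079 0; 1 -0.004 0 0.0145 0 0.092 0; 1 -0.0047 0 0.0166 0 0.105 0"
}}

```text
time_s: 12.7
tcp_pos: [0.4837, -0.0744, 0.0129]
ee_rot: [[0.996, -0.0, 0.087], [-0.087, -0.0, 0.996], [-0.0, -1.0, -0.0]]
wrist_force: [-2.1, -4.2, 0.8]
gripper_width: 0.008
```

```bash
T=.008 python3 arc.py -5 -6 -7 -8 -9 -10 -11 -12
```

```text
t 12.7 z 0.0129 th -4.99 local -152.1 -57.1 Fx,Fy tray -1.76 -4.34 Fz 0.8
-5.0 [ 0.0001 -0.0001 -0.0009] [ 0.      0.0001 -0.0005]
-6.0 [-0.0009 -0.0001  0.0018] [ 0.      0.0176 -0.0005]
-7.0 [-0.0018 -0.0001  0.0045] [ 0.0001  0.035  -0.0005]
-8.0 [-0.0027 -0.0001  0.0072] [ 0.0001  0.0525 -0.0005]
-9.0 [-0.0036 -0.0001  0.0099] [ 0.0001  0.0699 -0.0005]
-10.0 [-0.0044 -0.0001  0.0126] [ 0.0001  0.0874 -0.0005]
-11.0 [-0.0051 -0.0001  0.0153] [ 1.000e-04  1.048e-01 -5.000e-04]
-12.0 [-0.0058 -0.0001  0.0181] [ 1.000e-04  1.223e-01 -5.000e-04]
```

{"op": "move_arm", "data": {
  "increments": "1 -0.0005 0 0.001 0 0.008 0; 1 -0.0009 0 0.002 0 0.016 0; 1 -0.0013 0 0.003 0 0.024 0; 1 -0.0017 0 0.004 0 0.032 0; 1 -0.002 0 0.005 0 0.038 0"
}}

```text
time_s: 13.2
tcp_pos: [0.4824, -0.0694, 0.0129]
ee_rot: [[0.992, -0.0, 0.124], [-0.124, -0.0, 0.992], [-0.0, -1.0, -0.0]]
wrist_force: [-1.7, -4.5, -1.1]
gripper_width: 0.004
```

```bash
T=.008 python3 arc.py  -8 -9 -10 -11 -12
```

```text
t 13.2 z 0.0129 th -7.14 local -151.8 -58.0 Fx,Fy tray -1.1 -4.68 Fz -1.05
-8.0 [-0.0011 -0.0001  0.0022] [ 0.      0.0149 -0.0001]
-9.0 [-0.002  -0.0001  0.0049] [ 0.      0.0324 -0.0001]
-10.0 [-0.0029 -0.0001  0.0076] [ 0.      0.0498 -0.0001]
-11.0 [-0.0038 -0.0001  0.0103] [ 0.      0.0673 -0.0001]
-12.0 [-0.0046 -0.0001  0.013 ] [ 0.      0.0848 -0.0001]
```

{"op": "move_arm", "data": {
  "increments": "1 -0.0005 0 0.0008 0 0.006 0; 1 -0.0008 0 0.0016 0 0.012 0; 1 -0.0012 0 0.0024 0 0.018 0; 1 -0.0015 0 0.0032 0 0.024 0; 1 -0.0018 0 0.004 0 0.029 0"
}}

```text
time_s: 13.7
tcp_pos: [0.4811, -0.0651, 0.013]
ee_rot: [[0.988, -0.0, 0.153], [-0.153, 0.0, 0.988], [-0.0, -1.0, 0.0]]
wrist_force: [-0.9, -4.1, -2.1]
gripper_width: 0.005
```

```bash
T=.008 python3 arc.py  -9 -10 -11 -12
```

```text
t 13.7 z 0.013 th -8.79 local -152.0 -58.3 Fx,Fy tray -0.25 -4.19 Fz -2.07
-9.0 [-0.0002 -0.      0.0008] [-0.      0.0036 -0.0001]
-10.0 [-0.0012 -0.      0.0035] [-0.      0.0211 -0.0001]
-11.0 [-0.0021 -0.      0.0062] [-0.      0.0385 -0.0001]
-12.0 [-0.003  -0.      0.0089] [-0.      0.056  -0.0001]
```

{"op": "move_arm", "data": {
  "increments": "1 -0.0002 0 0.0005 0 0.004 0; 1 -0.0004 0 0.001 0 0.008 0; 1 -0.0007 0 0.0016 0 0.012 0; 1 -0.0009 0 0.0022 0 0.016 0"
}}

```text
time_s: 14.1
tcp_pos: [0.4804, -0.0629, 0.013]
ee_rot: [[0.986, -0.0, 0.169], [-0.169, 0.0, 0.986], [-0.0, -1.0, -0.0]]
wrist_force: [-2.0, -2.6, -2.0]
gripper_width: 0.007
```

```bash
T=.008 python3 arc.py  -10 -11 -12
```

```text
t 14.1 z 0.013 th -9.7 local -152.1 -58.6 Fx,Fy tray -1.5 -2.94 Fz -1.99
-10.0 [-0.0002 -0.      0.0014] [ 0.      0.0052 -0.0002]
-11.0 [-0.0012 -0.      0.004 ] [ 0.      0.0226 -0.0002]
-12.0 [-0.0021 -0.      0.0067] [ 0.      0.0401 -0.0002]
```

{"op": "move_arm", "data": {
  "increments": "1 -0.0002 0 0.0004 0 0.003 0; 1 -0.0003 0 0.0008 0 0.006 0; 1 -0.0005 0 0.0012 0 0.009 0; 1 -0.0006 0 0.0016 0 0.012 0"
}}

```text
time_s: 14.5
tcp_pos: [0.48, -0.0613, 0.013]
ee_rot: [[0.984, -0.0, 0.18], [-0.18, -0.0, 0.984], [-0.0, -1.0, -0.0]]
wrist_force: [-1.4, -3.1, -2.1]
gripper_width: 0.009
```

```bash
T=.008 python3 arc.py  -10 -11 -12
```

```text
t 14.5 z 0.013 th -10.39 local -152.1 -58.9 Fx,Fy tray -0.86 -3.27 Fz -2.07
-10.0 [ 0.0005 -0.     -0.0002] [ 0.0001 -0.0068 -0.0004]
-11.0 [-0.0005 -0.      0.0025] [ 0.0001  0.0107 -0.0004]
-12.0 [-0.0015 -0.      0.0052] [ 0.0001  0.0281 -0.0004]
```

{"op": "move_arm", "data": {
  "increments": "1 -0.0001 0 0.0004 0 0.002 0; 1 -0.0002 0 0.0008 0 0.005 0; 1 -0.0003 0 0.0012 0 0.007 0"
}}

```text
time_s: 14.8
tcp_pos: [0.4798, -0.0601, 0.013]
ee_rot: [[0.982, -0.001, 0.187], [-0.187, -0.0, 0.982], [-0.001, -1.0, -0.0]]
wrist_force: [-2.8, -3.6, -2.3]
gripper_width: 0.007
```

```bash
T=.008 python3 arc.py  -11 -12; python3 snap.py 10;  python3 - <<'E'
from h import *
s=cv2.imread('pics/scene10.png');cv2.imwrite('pics/c10.png',up(s,230,140,350,240,6))
E
```

```text
t 14.8 z 0.013 th -10.79 local -152.0 -58.8 Fx,Fy tray -2.06 -4.02 Fz -2.35
-11.0 [-0.0002 -0.      0.0014] [ 0.0003  0.0037 -0.0006]
-12.0 [-0.0012 -0.      0.004 ] [ 0.0003  0.0212 -0.0006]
```

View pics/c10.png

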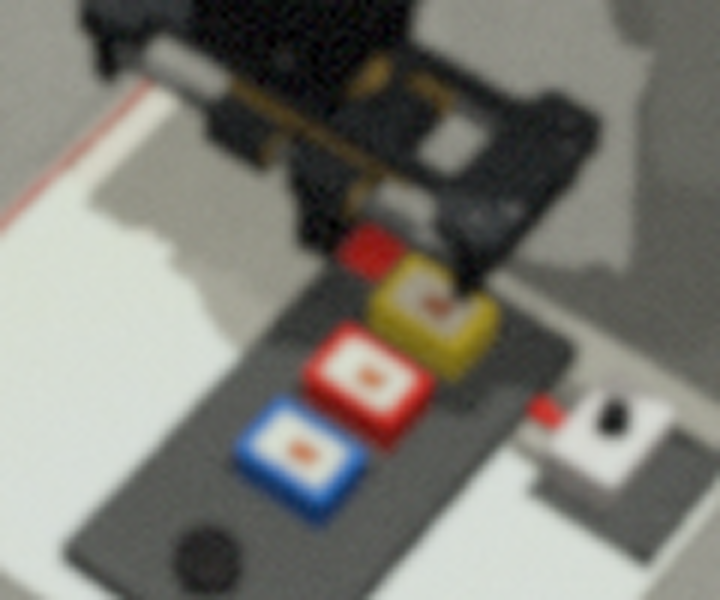

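```bash
cat > yaw.py <<'E'
import sys
from h import *
t=sys.argv[1];n='scene';im=cv2.imread(f'pics/{n}{t}.png');f=6;x0,y0=230,150
c=up(im,x0,y0,x0+110,y0+100,f);h=cv2.cvtColor(c,cv2.COLOR_BGR2HSV)
O=np.array([.6402,-.0308])
def blob(m,amin,amax,z,nm,lx,ly):
    for k in cv2.findContours(m,cv2.RETR_EXTERNAL,cv2.CHAIN_APPROX_NONE)[0]:
        a=cv2.contourArea(k)/f/f
        if amin<a<amax:
            mm=cv2.moments(k);p=np.array([mm['m10'],mm['m01']])/mm['m00'];p=(p+.5)/f-.5+[x0,y0]
            w=onplane(n,*p,z)[:2];r=w-O;th=np.degrees(np.arctan2(r[1],r[0])-np.arctan2(ly,lx));print(nm,round(a,1),p.round(1),w.round(4),'len',np.linalg.norm(r).round(4),'of',np.hypot(lx,ly).round(4),'th',((th+180)%360-180).round(2))
m=cv2.inRange(h,(0,150,90),(8,255,255))|cv2.inRange(h,(172,150,90),(180,255,255))
blob(m,15,70,.022,'patch',-.152,-.038)
# right edge of the tray (y=+50): dark/light transition line near stop -> hough skipped
E
python3 yaw.py 6; python3 yaw.py 10
```

```text
patch 50.1 [250.6 178.5] [ 0.5196 -0.1292] len 0.1557 of 0.1567 th 25.17
patch 62.0 [291.5 181.6] [ 0.4838 -0.0397] len 0.1567 of 0.1567 th -10.76
```

{"op": "move_arm", "data": {
  "increments": "1 -0.0001 0 0.0004 0 0.002 0; 1 -0.0002 0 0.0008 0 0.005 0; 1 -0.0003 0 0.0012 0 0.007 0"
}}

```text
time_s: 15.2
tcp_pos: [0.4798, -0.0589, 0.0129]
ee_rot: [[0.981, -0.001, 0.194], [-0.194, -0.0, 0.981], [-0.001, -1.0, -0.0]]
wrist_force: [-3.8, -3.6, -1.7]
gripper_width: 0.007
```

```bash
T=.0088 python3 arc.py  -11 -12
```

```text
t 15.2 z 0.0129 th -11.19 local -151.9 -58.7 Fx,Fy tray -3.05 -4.27 Fz -1.74
-11.0 [ 0.0001 -0.0001 -0.0006] [ 0.0003 -0.0033 -0.0006]
-12.0 [-0.0009 -0.0001  0.002 ] [ 0.0003  0.0142 -0.0006]
```

{"op": "move_arm", "data": {
  "increments": "1 -0.0005 0 0.0004 0 0.003 0; 1 -0.0009 0 0.0008 0 0.005 0; 1 -0.001 0 0.0011 0 0.007 0"
}}

```text
time_s: 15.5
tcp_pos: [0.4795, -0.058, 0.013]
ee_rot: [[0.98, 0.0, 0.2], [-0.2, -0.001, 0.98], [0.0, -1.0, -0.001]]
wrist_force: [-1.8, -9.3, -3.7]
gripper_width: 0.005
```

```bash
T=.0088 python3 arc.py  -12 -13
```

```text
t 15.5 z 0.013 th -11.56 local -152.0 -58.9 Fx,Fy tray 0.07 -9.5 Fz -3.75
-12.0 [-0.0004  0.      0.0012] [0.0006 0.0076 0.0003]
-13.0 [-0.0014 -0.      0.0039] [0.0006 0.0251 0.0003]
```

The force jumped to 9.5 N at yaw -11.56°, which is where the cameras predicted the noses. Now I'll ease up to the lean.

{"op": "move_arm", "data": {
  "increments": "1 0 0 0.0001 0 0 0; 1 0 0 0.0002 0 0 0"
}}

```text
time_s: 15.7
tcp_pos: [0.4795, -0.058, 0.013]
ee_rot: [[0.98, 0.0, 0.201], [-0.201, -0.001, 0.98], [0.0, -1.0, -0.001]]
wrist_force: [-0.9, -9.1, -3.2]
gripper_width: 0.007
```

```bash
T=.0088 python3 arc.py  -12
```

```text
t 15.7 z 0.013 th -11.57 local -152.0 -58.9 Fx,Fy tray 0.94 -9.08 Fz -3.22
-12.0 [-0.0005 -0.      0.0012] [0.0008 0.0075 0.0002]
```

{"op": "move_arm", "data": {
  "increments": "1 0 0 0.0002 0 0 0; 1 0 0 0.0003 0 0 0; 1 0 0 0.0003 0 0 0"
}}

```text
time_s: 16.0
tcp_pos: [0.4794, -0.0579, 0.013]
ee_rot: [[0.98, -0.0, 0.201], [-0.201, -0.001, 0.98], [-0.0, -1.0, -0.001]]
wrist_force: [-0.7, -9.2, -3.6]
gripper_width: 0.007
```

```bash
T=.0088 python3 arc.py  -12
```

```text
t 16.0 z 0.013 th -11.57 local -152.0 -58.8 Fx,Fy tray 1.13 -9.15 Fz -3.64
-12.0 [-0.0004 -0.      0.0011] [ 0.001   0.0075 -0.    ]
```

{"op": "move_arm", "data": {
  "increments": "1 0 0 0.0003 0 0 0; 1 0 0 0.0006 0 0 0; 1 0 0 0.0006 0 0 0"
}}

```text
time_s: 16.3
tcp_pos: [0.4793, -0.0578, 0.013]
ee_rot: [[0.98, -0.001, 0.201], [-0.201, -0.002, 0.98], [-0.001, -1.0, -0.002]]
wrist_force: [-0.2, -11.3, -3.6]
gripper_width: 0.005
```

```bash
T=.0088 python3 arc.py  -12
```

```text
t 16.3 z 0.013 th -11.57 local -152.2 -58.7 Fx,Fy tray 2.04 -11.11 Fz -3.56
-12.0 [-0.0002 -0.      0.001 ] [ 0.0017  0.0074 -0.0006]
```

{"op": "move_arm", "data": {
  "increments": "1 0 0 0.0003 0 0 0; 1 0 0 0.0006 0 0 0; 1 0 0 0.0007 0 0 0; 1 0 0 0.0007 0 0 0"
}}

```text
time_s: 16.7
tcp_pos: [0.4792, -0.0576, 0.013]
ee_rot: [[0.98, -0.002, 0.201], [-0.201, -0.002, 0.98], [-0.001, -1.0, -0.002]]
wrist_force: [-0.5, -14.3, -3.2]
gripper_width: 0.008
```

```bash
T=.0088 python3 arc.py  -12
```

```text
t 16.7 z 0.013 th -11.58 local -152.3 -58.6 Fx,Fy tray 2.36 -14.09 Fz -3.23
-12.0 [-0.0001 -0.      0.0009] [ 0.0024  0.0074 -0.0011]
```

F is now about 14 N at the finger. Taking off roughly 3 N of tray friction and allowing for the lever arms, that is about 12 N on the stop. I'll hold it steady.

{"op": "move_arm", "data": {
  "increments": "1 0 0 0 0 0 0; 1 0 0 0 0 0 0; 1 0 0 0 0 0 0; 1 0 0 0 0 0 0; 1 0 0 0 0 0 0; 1 0 0 0 0 0 0"
}}

```text
time_s: 17.3
tcp_pos: [0.4792, -0.0577, 0.013]
ee_rot: [[0.98, -0.001, 0.201], [-0.201, -0.002, 0.98], [-0.001, -1.0, -0.002]]
wrist_force: [-0.6, -14.5, -3.7]
gripper_width: 0.001
```

```bash
T=.0088 python3 arc.py  -12; python3 snap.py 11; python3 yaw.py 11;  python3 - <<'E'
from h import *
s=cv2.imread('pics/scene11.png');cv2.imwrite('pics/c11.png',up(s,230,140,350,240,6))
E
```

```text
t 17.3 z 0.013 th -11.59 local -152.3 -58.6 Fx,Fy tray 2.29 -14.36 Fz -3.67
-12.0 [-0.0001 -0.      0.0009] [ 0.0023  0.0072 -0.001 ]
patch 61.0 [292.4 181.8] [ 0.4835 -0.0375] len 0.1569 of 0.1567 th -11.57
```

View pics/c11.png

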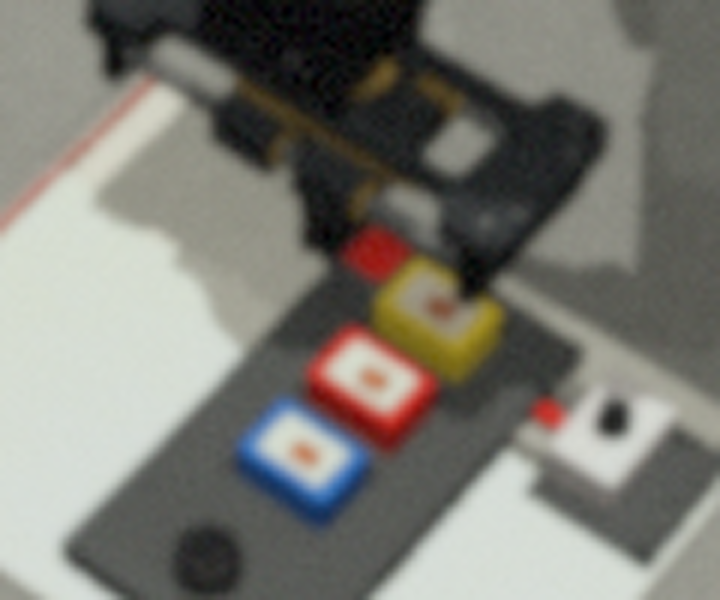

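{"op": "move_arm", "data": {
  "increments": "1 0 0 0 0 0 0; 1 0 0 0 0 0 0; 1 0 0 0 0 0 0; 1 0 0 0 0 0 0; 1 0 0 0 0 0 0; 1 0 0 0 0 0 0"
}}

```text
time_s: 18.0
tcp_pos: [0.4792, -0.0576, 0.013]
ee_rot: [[0.98, -0.002, 0.201], [-0.201, -0.002, 0.98], [-0.001, -1.0, -0.002]]
wrist_force: [-0.9, -14.8, -3.1]
gripper_width: 0.007
```

{"op": "move_arm", "data": {
  "increments": "1 0 0 -0.0005 0 0 0; 1 0 0 -0.001 0 0 0; 1 0 0 -0.0015 0 0 0; 1 0 0 -0.002 0 0 0; 1 0 0 -0.003 0 0 0; 1 0 0 -0.005 0 0 0; 1 0 0 -0.012 0 0 0; 1 0 0 -0.025 0 0 0"
}}

```text
time_s: 18.8
tcp_pos: [0.4761, -0.08, 0.0136]
ee_rot: [[0.98, 0.003, 0.199], [-0.199, 0.0, 0.98], [0.003, -1.0, 0.001]]
wrist_force: [-0.2, 0.3, 0.2]
gripper_width: 0.006
```

```bash
T=.0088 python3 arc.py  -12; python3 snap.py 12; python3 yaw.py 12;  python3 - <<'E'
from h import *
s=cv2.imread('pics/scene12.png');cv2.imwrite('pics/c12.png',up(s,230,140,350,240,6))
E
```

```text
t 18.8 z 0.0136 th -11.47 local -151.1 -80.9 Fx,Fy tray -0.24 0.24 Fz 0.16
-12.0 [-0.0015  0.0006  0.0235] [-0.0011  0.0093  0.0028]
patch 49.2 [292.3 182.2] [ 0.4844 -0.0373] len 0.1559 of 0.1567 th -11.66
```

View pics/c12.png

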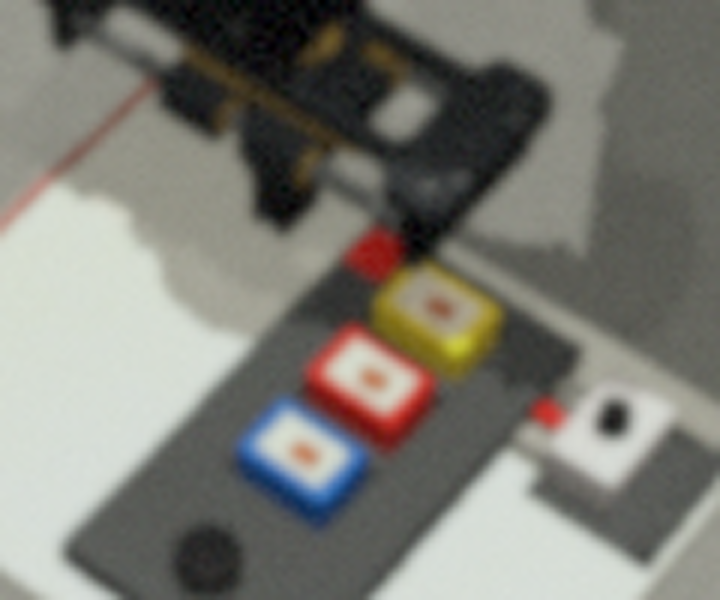

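The tray stays at yaw -11.6°. I'll move clear and check everything in both views.

{"op": "move_arm", "data": {
  "increments": "1 0 0 -0.03 0 0 0; 1 0 0 -0.05 0 0 0; 1 0 -0.03 -0.06 0 0 0; 1 0 -0.08 -0.08 0 0 0; 1 0 -0.12 -0.13 0 0 0; 1 0 -0.15 -0.18 0 0 0; 1 0 -0.15 -0.23 0 0 0; 1 0 -0.15 -0.28 0 0 0"
}}

```text
time_s: 19.7
tcp_pos: [0.4235, -0.3348, 0.1642]
ee_rot: [[0.98, 0.005, 0.2], [-0.2, -0.002, 0.98], [0.005, -1.0, -0.001]]
wrist_force: [0.5, 0.3, 0.1]
gripper_width: 0.006
```

{"op": "move_arm", "data": {
  "increments": "1 0 0 -0.05 0 0 0; 1 0 0 -0.1 0 0 0; 1 0 0 -0.1 0 0 0; 1 0 0 -0.1 0 0 0"
}}

```text
time_s: 20.1
tcp_pos: [0.4019, -0.4317, 0.161]
ee_rot: [[0.979, -0.0, 0.204], [-0.204, 0.001, 0.979], [-0.001, -1.0, 0.001]]
wrist_force: [0.4, -0.1, 0.5]
gripper_width: 0.007
```

```bash
python3 snap.py 13; python3 yaw.py 13;  python3 - <<'E'
from h import *
s=cv2.imread('pics/scene13.png');t=cv2.imread('pics/top13.png');cv2.imwrite('pics/c13.png',np.hstack([up(s,230,150,330,250,4),up(t,210,165,310,265,4)]))
cv2.imwrite('pics/full13.png',np.vstack([s,t])[::1,:][0:840:1] if 0 else cv2.resize(np.hstack([s,t]),(800,300)))
O=np.array([.6402,-.0308]);th=np.radians(-11.6);X=np.array([np.cos(th),np.sin(th)]);Y=np.array([-X[1],X[0]])
for n in('top','scene'):
    d=np.load(f'pics/{n}13d.npy');q,ok=cloud(n,d);r=q[:,:2]-O;lx=r@X;ly=r@Y
    for c in(-139,-97,-55):
        k=ok&(abs(lx*1000-c)<9)&(abs(ly)<.012);print(n,c,k.sum(),np.median(q[k,2]).round(4))
    for sx,sy in((-.155,.042),(-.155,-.042),(.0,.042),(.0,-.042)):
        k=ok&(abs(lx-sx)<.006)&(abs(ly-sy)<.006);print(n,'tray',sx,sy,k.sum(),np.median(q[k,2]).round(4))
E
```

```text
patch 47.2 [292.5 182.2] [ 0.4843 -0.0367] len 0.156 of 0.1567 th -11.86
top -139 52 0.0376
top -97 51 0.0368
top -55 50 0.0363
top tray -0.155 0.042 17 0.0236
top tray -0.155 -0.042 18 0.0237
top tray 0.0 0.042 17 0.0216
top tray 0.0 -0.042 16 0.0225
scene -139 70 0.0366
scene -97 69 0.0367
scene -55 69 0.0368
scene tray -0.155 0.042 21 0.022
scene tray -0.155 -0.042 20 0.0221
scene tray 0.0 0.042 24 0.0223
scene tray 0.0 -0.042 24 0.0216
```

View pics/c13.png

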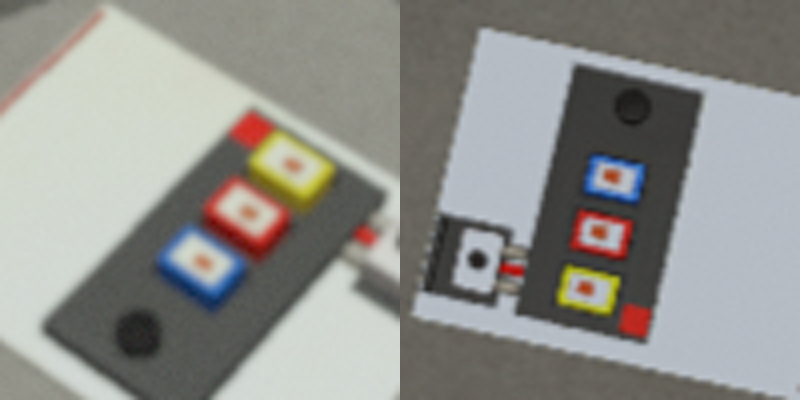

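View pics/full13.png

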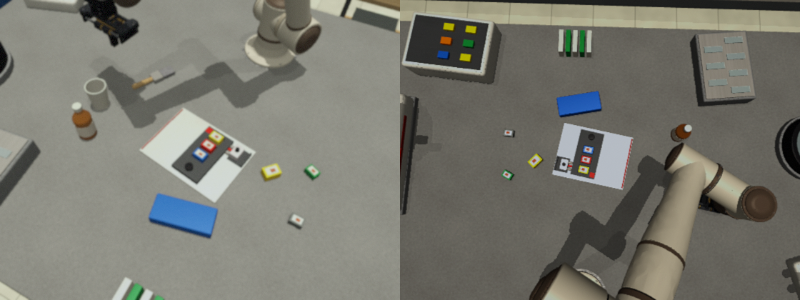

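```bash
python3 -c "
from station import r,sense
print(sense()['joint_velocities'].round(2));print(r.finish_job())"
```

```text
[ 1.24 -0.5  -0.26  0.09 -0.02  0.02]
the job is handed in; nothing more can be done
None
```

I put the small yellow block in the empty pocket and let go. I then swung the tray onto the stop, leaned it there, backed away and handed the job in at about 20 s.

- **Finding home:** The force rose sharply at a tray yaw of -11.56°, against about -11.6° predicted from the pictures. That is about 0.012 rad off the deck heading.
- **The lean:** I held a steady 14.1–14.5 N at the finger for about 1.3 s, then eased off in small steps. I estimate 11.6–14.4 N on the stop, after taking off friction and correcting for the lever arms. That force was not measured directly.
- **Last checks after backing away:**
  - The tray stayed home, with the noses against its face and the rod pressed in.
  - All three block tops read about 36.3–37.6 mm, where 36 mm is seated. They are evenly spaced in the top view.
  - The tray is flat, with its corners at 22 mm in the scene view.
  - The other objects look unmoved.
- **Small disagreements:**
  - The top camera read the free end of the tray about 1.5 mm higher than the scene camera.
  - The final yaw from the red patch ran -11.6° to -11.9°, within picture noise.
  - The vertical wrist force read about -3.5 N during the lean; I did not explain this.
- **Not checked:** I could not measure the leftover tray-on-stop force (the over-0.8 N condition) once the robot had let go.

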